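# Take the press pile apart

## Robot

A 6-joint arm with a two-finger parallel gripper is mounted at the origin on a cart in front of the work surface, level with it; the furniture and walls round the work are solid. World frame = base frame: x ahead of the robot, y to its left, z up, the work surface at z = 0. Lengths are in m, angles in rad, forces in N, time in s.
With the tool pointing down it reaches from about 0.35 to 0.775 m from the base axis. Payload 7.3 kg.
Tool frame: the origin (TCP) lies at the very end of the fingers, on their centre line; the grasp point (between the pads) lies 19 mm behind it (robot.tcp_to_grasp is the distance from the TCP to the grasp point, in m); z points along the fingers, y is the direction in which the jaws open and shut (so a half turn about z gives the same grasp; the last joint's range is limited). The gripper opens to 92 mm and grips with 3 to 60 N. Pads are 19 mm wide; open, the fingers measure 130 mm over their backs; the gripper's body (75 mm by 190 mm) begins 47 mm behind the grasp point.
Start: joints at [1.203, 0.342, 1.524, -0, 1.275, -0.146], TCP at [0.115, 0.512, 0.227] pointing down, gripper open.
Joint ranges: [-2.53, 2.53], [-0.77, 2.02], [0.04, 2.7], [-1, 4.14], [0.28, 2.66], [-3.11, 3.11]. Speed limits (rad/s): [2.57, 2.57, 3.14, 3.14, 3.14, 3.14].

## Interface

Orientations are given as [roll, pitch, yaw] about the fixed x, y, z axes, in that order (R = Rz(yaw) Ry(pitch) Rx(roll)).
In Python, from cell import robot gives the robot as it stands.
- The arm moves only by the tool arm_command, never from a script. Its argument "motion" is a list that holds one entry, the list of rows, each a list of 7 numbers: the turn, a rotation vector about the tool's x, y, z in units of 90 degrees (1.0 is 90 degrees), then the shift along the tool's x, y, z in units of 30 cm (1.0 is 30 cm), then the opening, from -1 (shut) to 1 (fully open). In form: [[[wx, wy, wz, tx, ty, tz, grip], ...]]. A call has 1 to 8 rows; each row is the pose to reach, as a shift and turn from the pose commanded when the call began, along the tool's axes at that moment; what a row does not reach only later rows make up. A row lasts 1/10 s, in which the tool goes at most 50 mm and 8.59 degrees, less where a joint would pass 70% of its speed; a pose out of reach is approached as far as the arm can. A call with a number of a shift or a turn outside -1 to 1 is refused whole. A call with a gripper value outside its range is refused whole. The fingers move at their own pace and stop on an object; "grip_force" is the grip in N (left out, the last holds). Time passes only in rows, so rows that repeat a pose let the fingers close. It gives the time, the measured TCP pose, the force and the opening at its end, in the units of the state.
- robot.observe(): the state, without advancing time (a new reading comes with each control period).
- robot.read_camera(name): name is "scene" or "top" or "wrist"; returns a dict with "image" (480x640x3 uint8, red, green, blue), "z_map" (480x640 float32, m along the optical axis (not along the pixel's ray), 0 where there is no reading), "fov_y" (degrees; the focal length in pixels is half the picture's height over the tangent of half this angle, whatever the lens; pixels are square), "cx", "cy" (the principal point, pixels), "cam_to_world" (4x4, takes a point from camera to world coordinates). Camera axes: x right, y down, z forward; pixel columns grow to the right and rows downward; lengths in m; the calibration is good to about 2 mm. The wrist camera is an equidistant fisheye: a pixel r from the principal point sees the ray r / f radians off the axis. A picture is of the moment at which its call begins.
- robot.hand_in(): hands the job in, once; it reports no verdict.
The state is a dict: "time": time; "qpos": joint angles; "qvel": joint speeds; "joint_efforts": joint torques, N m; "tool_pos": TCP position; "tool_rot": TCP orientation; "contact_force": force on the tool from outside, world axes, zero at the start; "torque": the same for the moment, N m; "opening": finger opening in m.
Only numpy, scipy, OpenCV 4.12 (cv2) and the standard library are available. Lean on these libraries where they do the work, as an engineer would, in place of code of your own. Each camera call takes 0.05 s, during which the arm holds its last target.

## Task

Take the pile apart from the top down. Stand the steel weight upright in the middle of the round cork mat; put the two metal plates on the grey locating jig, the short one lying on its base and the long one on top of it, both squared up against its three pins (long edge against the pair, end against the single one); and lay the windowed frame centred across the two rails of the stainless drain rest, along it. Do not disturb the timer, the small white tray or the little wooden block.

Things in the scene. Friction and masses are not known exactly. Their poses are not given: they have to be found in the camera images.
- weight_center (a point): The top thing of the pile: a plain steel cylinder, 48 mm in diameter and 38 mm tall, 0.4 kg, standing on the short plate. The point is its centre, 19 mm above its underside; z up its axis. (A tall fixed instrument stands behind the middle of the bench, its front at x = 0.57 m; keep the gripper in front of it.)
- short_plate_center (a point): The short metal plate, second from the top of the pile: bare aluminium, 100 mm long, 56 mm wide, 16 mm thick, with an 18 mm hole near each end. The point is its centre, half-way up; y along its length, x across its width, z up; it is the same either way round.
- frame_center (a point): The frame, third from the top: white plastic, 112 mm long, 56 mm wide, 16 mm thick, with a window of 84 x 28 mm, its bars 14 mm wide. The point is its centre (in the window), half-way up; y along its length, x across, z up.
- long_plate_center (a point): The long metal plate, lowest of the pile: bare aluminium, 124 mm long, 56 mm wide, 16 mm thick, four 9 mm holes near the corners. It lies on a fixed black foot 20 mm high, 44 mm wide, 80 mm long. The point is its centre, half-way up; y along its length, x across, z up. The things of the pile lie a little askew on one another (a few mm and degrees).
- jig: Fixed locating jig: grey base 80 x 142 mm, top at z = 10 mm; three steel pins, 8 mm across, 30 mm above it. Origin on the underside. Pair of pins at x = 32 mm, y = 54 and -34 mm; single pin at x = 0, y = 64 mm. A squared plate lies along y, long edge at x = 28, end at y = 60: centre at x = 0, y = 10 (short) or -2 (long) mm; centre heights 18 mm, and 34 mm for the long one on top.
- rest: Fixed drain rest: stainless steel base 76 x 110 mm, 6 mm thick, with two rails across it (along x, 66 mm long, 10 mm wide) at y = 40 and -40 mm, tops 21 mm above the bench. Origin at the centre of the underside, y along its length. The frame lies across both rails, lengthwise along y, its centre above the origin and 29 mm above the bench.
- pad: The round cork mat, fixed, 90 mm in diameter, 8 mm thick. Origin at the centre of its underside. The weight standing on it has its centre 27 mm above the bench.
- timer_center (a point): A small white bench timer near the front of the bench, among the task's things, 70 x 62 mm, 21 mm tall, a bystander; the point is its centre.
- small_tray_center (a point): A small empty white tray, 48 x 86 mm, 40 mm tall, a bystander; the point is its centre, half-way up.
- wood_block_center (a point): A little wooden block, 30 x 45 x 20 mm, a bystander; the point is its centre.

How it is judged:
By the outcome, as a careful person would: the job done as asked, in the order asked, and still so for the second after the job is handed in, with the robot touching nothing.
It also fails if it takes over 136 s, if anything falls off the work surface, if the arm or the gripper's body presses on something with over 40 N, if the wrist force passes 120 N, or if a joint passes its speed limit or range.

## Working session

There is one attempt and no reset: what is moved stays moved. The work goes in short steps, Python scripts to look and compute and a tool call to move; the robot and the scene stay as the last step left them, time stands still between calls to the robot, and variables do not carry over. Pictures are saved under pics/ and viewed, and the job is handed in when it is done.

Besides the shell and the picture viewer there is one more tool, called after "Call:" as a command line: name --argument value ..., lists and objects as JSON in quotes. arm_command: Moves the arm, as the interface text tells. Its arguments: {"type":"object","properties":{"motion":{"type":"array"},"grip_force":{"type":"number"}},"required":["motion"]}

```bash
ls; mkdir -p pics; python3 - <<'E'
from cell import robot
import cv2,numpy as np
print(robot.observe())
for n in ["scene","top","wrist"]:
    c=robot.read_camera(n)
    cv2.imwrite(f"pics/{n}0.png",c["image"][:,:,::-1])
    np.savez(f"{n}0.npz",**{k:v for k,v in c.items()})
    print(n,c["fov_y"],c["cx"],c["cy"],np.round(c["cam_to_world"],3).tolist())
E
```

```text
pics
{'time': 0.0, 'qpos': array([ 1.20299098e+00,  3.42695403e-01,  1.52502250e+00, -2.33931086e-05,
        1.27542277e+00, -1.46026353e-01]), 'qvel': array([-0.00061869,  0.00080258, -0.00098484, -0.00097672,  0.00041438,
       -0.0011927 ]), 'joint_efforts': array([ 2.60727698e-03, -4.31229007e+01, -2.44221765e+01,  7.21044489e-02,
        5.57627971e-02, -1.23198015e-04]), 'tool_pos': array([0.11532841, 0.51174676, 0.22605724]), 'tool_rot': array([-3.14005785e+00, -2.03117879e-04,  2.91982034e+00]), 'contact_force': array([0.38673981, 0.14417816, 0.56667659]), 'torque': array([-0.02541861,  0.02006161,  0.06393001]), 'opening': 0.09134642754838423}
scene 52.69399970337609 320.60514804342205 239.08763941431206 [[-0.906, -0.281, 0.318, 0.145], [-0.424, 0.629, -0.652, 0.657], [-0.017, -0.725, -0.689, 0.801], [0.0, 0.0, 0.0, 1.0]]
top 49.48375333352688 323.92694991277807 241.17689620144216 [[-0.021, -0.994, 0.111, 0.319], [-1.0, 0.022, 0.014, -0.011], [-0.016, -0.11, -0.994, 1.376], [0.0, 0.0, 0.0, 1.0]]
wrist 65.70646984690485 320.6607079498013 240.33857230831944 [[0.22, 0.935, 0.279, 0.04], [0.976, -0.21, -0.064, 0.529], [-0.001, 0.286, -0.958, 0.385], [0.0, 0.0, 0.0, 1.0]]
```

View pics/scene0.png

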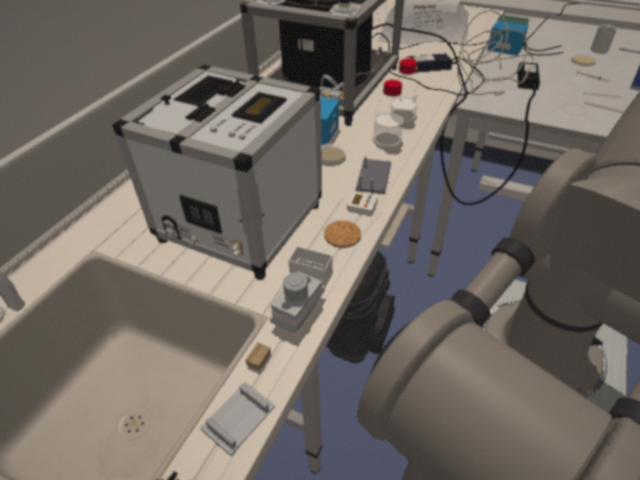

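View pics/top0.png

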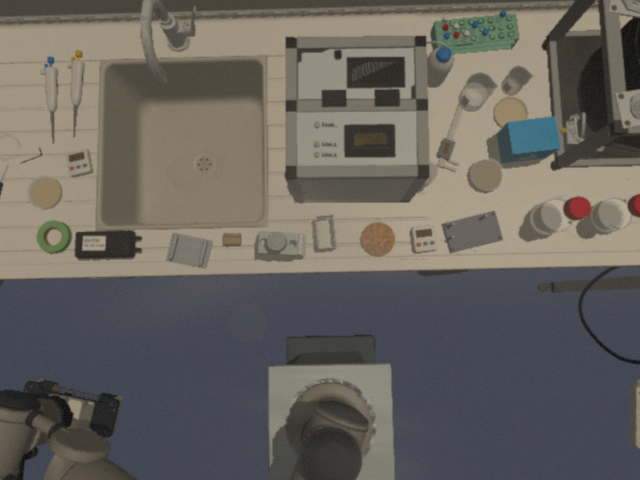

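View pics/wrist0.png

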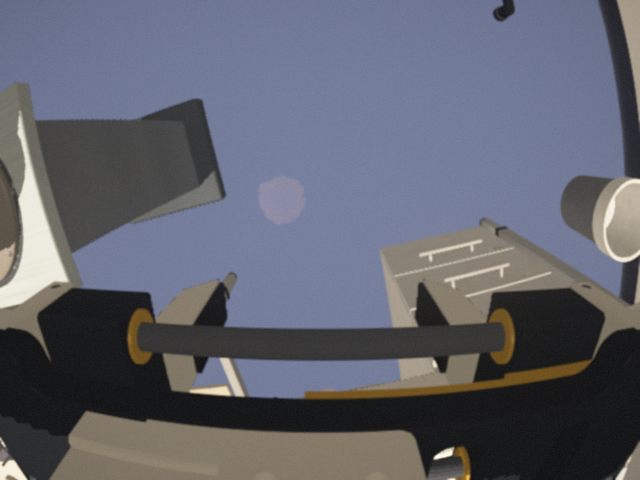

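Top view: rest ~(190,250), block (232,240), pile (280,244), tray (324,233), mat (378,239), timer (424,239), jig (472,232). Zooming in and taking rough positions.

```bash
cat > h.py <<'E'
import numpy as np,cv2
def load(n): return dict(np.load(n+".npz"))
def f(c): return 240/np.tan(np.radians(float(c["fov_y"]))/2)
def ray(c,u,v,fish=False):
    d=np.array([u-float(c["cx"]),v-float(c["cy"])]);F=f(c)
    if fish:
        r=np.hypot(*d);t=r/F
        k=np.array([d[0]/r*np.sin(t),d[1]/r*np.sin(t),np.cos(t)]) if r>0 else np.array([0,0,1.])
    else: k=np.array([d[0]/F,d[1]/F,1])
    M=c["cam_to_world"]; return M[:3,3],M[:3,:3]@k
def onz(c,u,v,z,fish=False):
    o,d=ray(c,u,v,fish); return o+d*(z-o[2])/d[2]
def proj(c,P,fish=False):
    M=c["cam_to_world"];p=M[:3,:3].T@(np.array(P)-M[:3,3]);F=f(c)
    if fish:
        t=np.arctan2(np.hypot(p[0],p[1]),p[2]);a=np.arctan2(p[1],p[0]);return float(c["cx"])+F*t*np.cos(a),float(c["cy"])+F*t*np.sin(a)
    return float(c["cx"])+F*p[0]/p[2],float(c["cy"])+F*p[1]/p[2]
E
python3 - <<'E'
from h import *
c=load("top0")
im=c["image"][210:280,150:520,::-1]
cv2.imwrite("pics/topz.png",cv2.resize(im[:,:190],None,fx=4.2,fy=4.2,interpolation=cv2.INTER_CUBIC))
cv2.imwrite("pics/topz2.png",cv2.resize(im[:,180:],None,fx=4.2,fy=4.2,interpolation=cv2.INTER_CUBIC))
for n,u,v,z in [("rest",190,250,.006),("pile",280,244,.08),("mat",378,239,.008),("jig",472,232,.01),("tray",324,233,.04),("timer",424,239,.02),("edge",300,272,0),("blk",232,240,.02)]:
    zz=c["z_map"][v,u]; o,d=ray(c,u,v); print(n,onz(c,u,v,z).round(3),(o+d*zz).round(3))
E
```

```text
rest [0.456 0.363 0.006] [0.456 0.362 0.009]
pile [0.459 0.117 0.08 ] [0.456 0.114 0.108]
mat [ 0.474 -0.135  0.008] [ 0.474 -0.136  0.004]
jig [ 0.486 -0.383  0.01 ] [ 0.487 -0.384  0.005]
tray [0.489 0.006 0.04 ] [0.494 0.007 0.002]
timer [ 0.47  -0.254  0.02 ] [ 0.47  -0.255  0.018]
edge [0.392 0.072 0.   ] [0.391 0.072 0.003]
blk [0.478 0.249 0.02 ] [0.479 0.249 0.017]
```

View pics/topz.png

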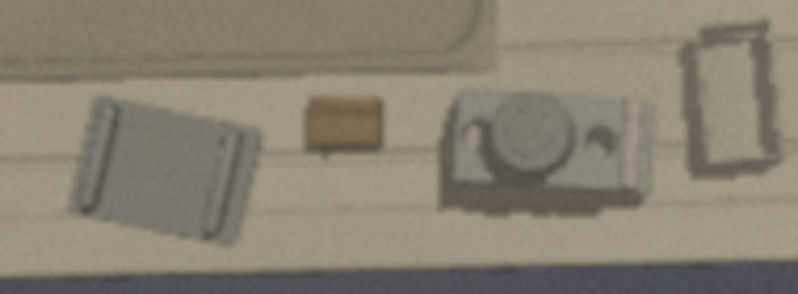

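View pics/topz2.png

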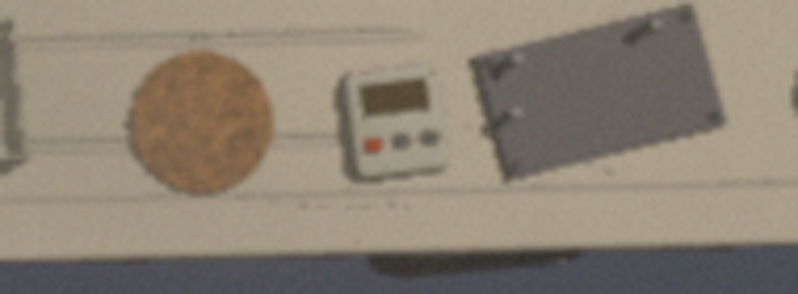

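```bash
cat >> h.py <<'E'
from scipy.spatial.transform import Rotation as Ro
def go(x,y,z,yaw,pos=None,rot=None):
    from cell import robot
    s=robot.observe()
    p=s["tool_pos"] if pos is None else np.array(pos); r=s["tool_rot"] if rot is None else rot
    R=Ro.from_euler("xyz",r); T=Ro.from_euler("xyz",[np.pi,0,yaw])
    w=(R.inv()*T).as_rotvec()/(np.pi/2); d=R.inv().apply(np.array([x,y,z])-p)/.3
    print("t%.2f"%s["time"],"pos",s["tool_pos"].round(4),"rot",s["tool_rot"].round(4),"F",s["contact_force"].round(1),"op %.4f"%s["opening"],"q",s["qpos"].round(2))
    print("ROW",np.round(np.r_[w,d],4).tolist(),"dist mm",np.linalg.norm(d)*300)
def snap(n,name):
    from cell import robot
    c=robot.read_camera(n); np.savez(name+".npz",**c); cv2.imwrite(f"pics/{name}.png",c["image"][:,:,::-1]); return c
E
python3 -c "
from h import *
go(.28,.31,.25,np.pi);go(.45,.117,.25,np.pi)"
```

```text
t0.15 pos [0.1153 0.5119 0.2262] rot [-3.1404e+00 -2.0000e-04  2.9198e+00] F [ 0.1 -0.4 -0.4] op 0.0919 q [ 1.2   0.34  1.52  0.    1.28 -0.15]
ROW [-0.0007, -0.0002, -0.1412, -0.6834, -0.5358, -0.0788] dist mm 261.59616495813475
t0.15 pos [0.1153 0.5119 0.2262] rot [-3.1404e+00 -2.0000e-04  2.9198e+00] F [ 0.1 -0.4 -0.4] op 0.0919 q [ 1.2   0.34  1.52  0.    1.28 -0.15]
ROW [-0.0007, -0.0002, -0.1412, -1.3777, -1.0387, -0.0784] dist mm 518.1595949900251
```

Call:
arm_command --motion '[[[0,0,-0.141,-0.95,-0.73,-0.08,1],[0,0,-0.141,-0.95,-0.73,-0.08,1],[0,0,-0.141,-0.95,-0.73,-0.08,1],[0,0,-0.141,-0.95,-0.73,-0.08,1],[0,0,-0.141,-0.95,-0.73,-0.08,1],[0,0,-0.141,-0.95,-0.73,-0.08,1],[0,0,-0.141,-0.95,-0.73,-0.08,1],[0,0,-0.141,-0.95,-0.73,-0.08,1]]]'

```text
time: 0.95
tool_pos: [0.3477, 0.2327, 0.251]
tool_rot: [-3.141, 0.001, 3.137]
contact_force: [-0.8, 1.2, -1.3]
opening: 0.0921
```

```bash
python3 -c "
from h import *
go(.45,.117,.25,np.pi)
snap('wrist','w1')"
```

```text
t0.95 pos [0.3477 0.2327 0.251 ] rot [-3.1409e+00  1.3000e-03  3.1370e+00] F [-0.8  1.2 -1.3] op 0.0921 q [ 0.41  0.12  1.75 -0.    1.27 -1.16]
ROW [-0.0004, 0.0008, -0.0029, -0.3427, -0.384, 0.004] dist mm 154.3923385123933
```

View pics/w1.png

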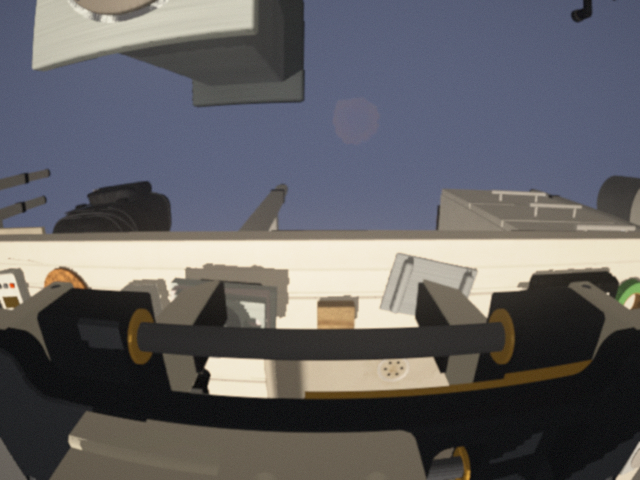

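Wrist view: bench edge at row 235, pile (230,300), block (335,315), rest (430,285), partly hidden by the gripper. Moving on over the pile.

Call:
arm_command --motion '[[[0,0,-0.003,-0.36,-0.38,0,1],[0,0,-0.003,-0.36,-0.38,0,1],[0,0,-0.003,-0.36,-0.38,0,1],[0,0,-0.003,-0.36,-0.38,0,1],[0,0,-0.003,-0.36,-0.38,0,1]]]'

```text
time: 1.5
tool_pos: [0.4535, 0.1214, 0.2501]
tool_rot: [3.141, -0.001, -3.14]
contact_force: [0.3, 0.1, -0.5]
opening: 0.0923
```

```bash
python3 -c "
from h import *
go(.45,.117,.25,np.pi)
snap('wrist','w2')"
```

```text
t1.50 pos [0.4535 0.1214 0.2501] rot [ 3.1413e+00 -1.4000e-03 -3.1396e+00] F [ 0.3  0.1 -0.5] op 0.0923 q [ 0.1   0.22  1.63  0.    1.3  -1.48]
ROW [0.0002, -0.0009, 0.0013, 0.0116, -0.0146, 0.0003] dist mm 5.583971860277596
```

View pics/w2.png

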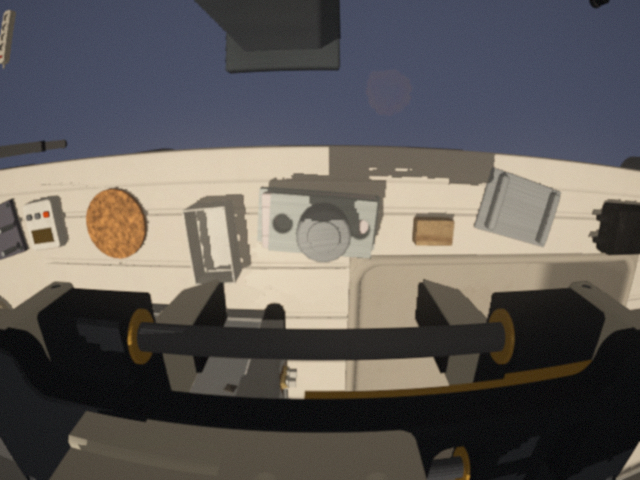

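The view shows the timer (42,225), mat (117,223), tray (213,238), weight (322,235) on the plate, block (433,231) and rest (517,207). I'll rectify patches onto known planes and measure.

```bash
cat >> h.py <<'E'
def rect(c,x0,x1,y0,y1,z,s,fish=True):
    """world patch at height z -> image; rows: x descending (up=+x), cols: y descending (left=+y); s px per m"""
    xs=np.arange(x1,x0,-1/s); ys=np.arange(y1,y0,-1/s)
    X,Y=np.meshgrid(xs,ys,indexing="ij"); P=np.stack([X,Y,np.full_like(X,z)],-1)
    M=c["cam_to_world"]; p=(P-M[:3,3])@M[:3,:3]; F=f(c)
    if fish:
        r=np.hypot(p[...,0],p[...,1]); k=np.arctan2(r,p[...,2])/r*F
    else: k=F/p[...,2]
    return cv2.remap(c["image"][:,:,::-1],(float(c["cx"])+k*p[...,0]).astype(np.float32),(float(c["cy"])+k*p[...,1]).astype(np.float32),cv2.INTER_CUBIC)
def grid(im,x1,y1,s,step=.02):
    im=im.copy();h,w=im.shape[:2]
    for k in range(-100,100):
        g=k*step
        r=int(round((x1-g)*s)); q=int(round((y1-g)*s))
        if 0<=r<h: cv2.line(im,(0,r),(w,r),(0,0,255) if k%5==0 else (0,160,0),1); cv2.putText(im,"%.2f"%g,(0,r-1),0,.35,(0,0,255),1)
        if 0<=q<w: cv2.line(im,(q,0),(q,h),(0,0,255) if k%5==0 else (0,160,0),1); cv2.putText(im,"%.2f"%g,(q,10),0,.35,(0,0,255),1)
    return im
E
python3 -c "
from h import *
c=load('w2');s=4000
cv2.imwrite('pics/r1.png',rect(c,.40,.52,.04,.20,.068,s))
m=rect(c,.42,.53,-.20,-.06,.008,s)
cv2.imwrite('pics/r2.png',m)
h=cv2.cvtColor(m,cv2.COLOR_BGR2HSV); k=((h[...,1]>100)).astype(np.uint8)
k=cv2.morphologyEx(k,cv2.MORPH_OPEN,np.ones((9,9)));k=cv2.morphologyEx(k,cv2.MORPH_CLOSE,np.ones((25,25)))
ct=max(cv2.findContours(k,0,2)[0],key=cv2.contourArea);e=cv2.fitEllipse(ct)
print('mat',.53-e[0][1]/s,-.06-e[0][0]/s,np.array(e[1])/s)
cv2.imwrite('pics/r3.png',rect(c,.38,.53,.27,.45,.006,s))
t=load('top0');m=rect(t,.42,.53,-.20,-.06,.008,s,False)
h=cv2.cvtColor(m,cv2.COLOR_BGR2HSV); k=((h[...,1]>100)).astype(np.uint8)
k=cv2.morphologyEx(k,cv2.MORPH_OPEN,np.ones((9,9)));k=cv2.morphologyEx(k,cv2.MORPH_CLOSE,np.ones((25,25)))
ct=max(cv2.findContours(k,0,2)[0],key=cv2.contourArea);e=cv2.fitEllipse(ct)
print('mat top',.53-e[0][1]/s,-.06-e[0][0]/s,np.array(e[1])/s)
"
```

```text
mat 0.47482120895385743 -0.133728271484375 [0.08827793 0.09140554]
mat top 0.47546342086791993 -0.13479206085205078 [0.08373795 0.08518926]
```

View pics/r1.png

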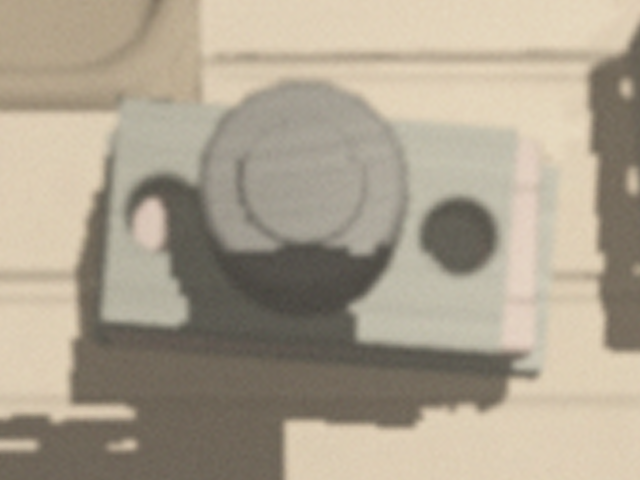

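View pics/r3.png

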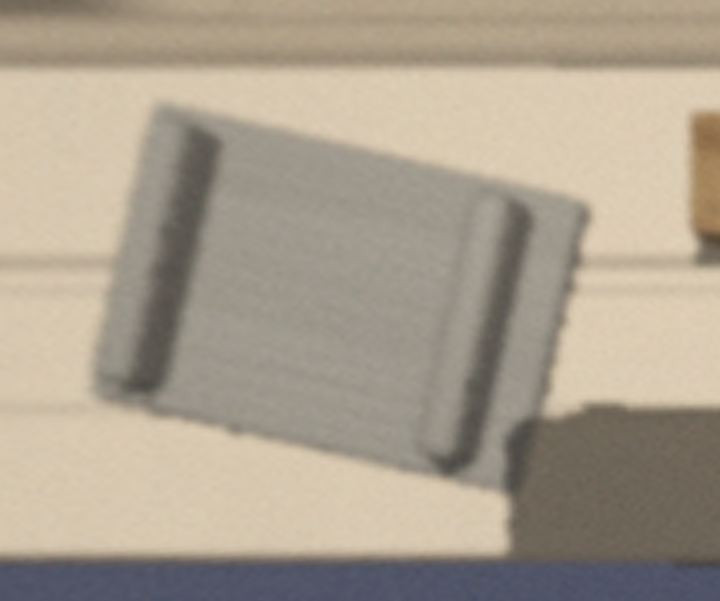

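```bash
python3 -c "
from h import *
c=load('w2');s=4000
m=rect(c,.41,.51,.06,.18,.106,s)
g=cv2.GaussianBlur(cv2.cvtColor(m,cv2.COLOR_BGR2GRAY),(9,9),2)
ci=cv2.HoughCircles(g,cv2.HOUGH_GRADIENT,2,30,param1=60,param2=20,minRadius=90,maxRadius=102)[0][:3]
for k in ci: print(.51-k[1]/s,.18-k[0]/s,k[2]/s)
for k in ci[:1]: cv2.circle(m,(int(k[0]),int(k[1])),int(k[2]),(0,0,255),1)
cv2.imwrite('pics/r4.png',m)
print(c['cam_to_world'].round(3))
# corners of short plate (r1 px)
for u,v in [(123,100),(100,327),(533,133),(520,355)]: print('plate',.52-v/s,.20-u/s)
for u,v in [(160,103),(97,395),(585,205),(508,490)]: print('rest',.53-v/s,.45-u/s)
cv2.imwrite('pics/r5.png',rect(c,.38,.53,.27,.45,.021,s))
"
```

```text
0.46225 0.12425001 0.024
0.44024998 0.15175001 0.023
0.45525 0.12725002 0.0241
[[-0.002  0.959  0.285  0.377]
 [ 1.     0.002  0.001  0.122]
 [ 0.     0.285 -0.959  0.409]
 [ 0.     0.     0.     1.   ]]
plate 0.495 0.16925
plate 0.43825000000000003 0.17500000000000002
plate 0.48675 0.06675
plate 0.43125 0.07
rest 0.50425 0.41000000000000003
rest 0.43125 0.42575
rest 0.47875 0.30375
rest 0.40750000000000003 0.323
```

View pics/r4.png

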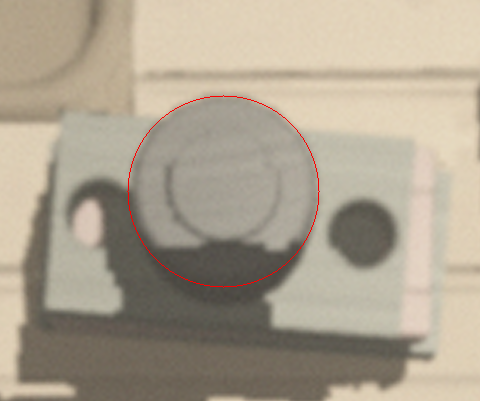

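```bash
python3 -c "
from h import *
t=load('top0')
m=np.vstack([cv2.resize(rect(t,.44,.55,-.47,-.31,z,4000,False),(640,440)) for z in (.01,)])
cv2.imwrite('pics/jig0.png',m)"
```

```text
(no output)
```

View pics/jig0.png

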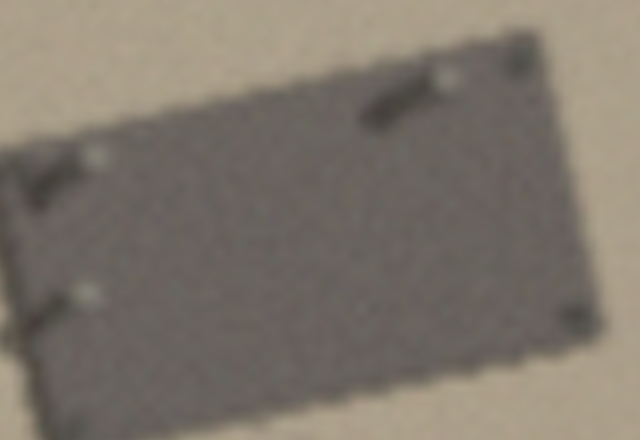

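Call:
arm_command --motion '[[[0,0,0.001,-0.029,0.01,0.1,1],[0,0,0.001,-0.029,0.01,0.25,1],[0,0,0.001,-0.029,0.01,0.4,1],[0,0,0.001,-0.029,0.01,0.48,1],[0,0,0.001,-0.029,0.01,0.48,1]]]'

```text
time: 2.05
tool_pos: [0.4584, 0.1263, 0.104]
tool_rot: [-3.141, -0.007, -3.136]
contact_force: [-0.1, -0.5, 0.4]
opening: 0.0918
```

```bash
python3 -c "
from h import *
go(.4622,.1243,.074,np.pi)
snap('wrist','w3');snap('scene','s3')"
```

```text
t2.05 pos [0.4584 0.1263 0.104 ] rot [-3.1413 -0.0074 -3.1365] F [-0.1 -0.5  0.4] op 0.0918 q [ 0.11  0.4   1.82  0.    0.93 -1.47]
ROW [-0.0002, -0.0047, 0.0033, -0.0134, -0.0067, 0.1] dist mm 30.331056583083697
```

View pics/w3.png

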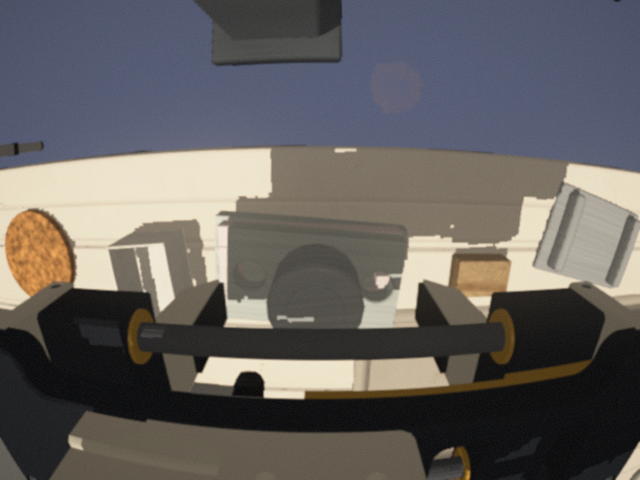

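View pics/s3.png

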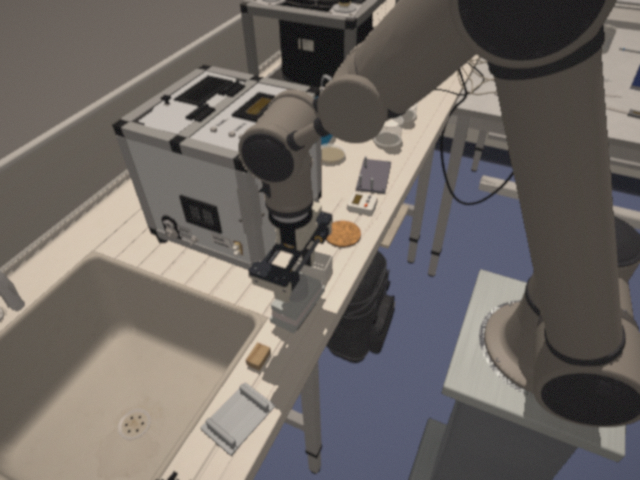

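Wrist view: weight between the fingers at about (315,285), the fingertips clear of it. Going down and closing.

Call:
arm_command --motion '[[[0,-0.002,0.002,-0.006,-0.004,0.06,1],[0,-0.002,0.002,-0.006,-0.004,0.1,1],[0,-0.002,0.002,-0.006,-0.004,0.1,1],[0,-0.002,0.002,-0.006,-0.004,0.1,-1],[0,-0.002,0.002,-0.006,-0.004,0.1,-1],[0,-0.002,0.002,-0.006,-0.004,0.1,-1],[0,-0.002,0.002,-0.006,-0.004,0.1,-1],[0,-0.002,0.002,-0.006,-0.004,0.1,-1]]]' --grip_force 40

```text
time: 2.95
tool_pos: [0.4639, 0.1237, 0.077]
tool_rot: [3.141, 0.004, 3.141]
contact_force: [0.2, -0.2, -0.2]
opening: 0.0569
```

```bash
python3 -c "
from h import *
go(.4622,.1243,.074,np.pi)"
```

```text
t2.95 pos [0.4639 0.1237 0.077 ] rot [3.1415 0.0037 3.1412] F [ 0.2 -0.2 -0.2] op 0.0569 q [ 0.1   0.44  1.84 -0.    0.85 -1.47]
ROW [0.0001, 0.0023, -0.0002, 0.0058, 0.0021, 0.01] dist mm 3.5304216170120664
```

Call:
arm_command --motion '[[[0,0,0,0,0,0,-1],[0,0,0,0,0,0,-1],[0,0,0,0,0,0,-1],[0,0,0,0,0,0,-1],[0,0,0,0,0,0,-1],[0,0,0,0,0,-0.03,-1],[0,0,0,0,0,-0.1,-1],[0,0,0,0,0,-0.2,-1]]]'

```text
time: 3.75
tool_pos: [0.462, 0.1236, 0.1361]
tool_rot: [-3.141, -0.002, 3.141]
contact_force: [1.6, -0.7, -4.2]
opening: 0.0473
```

```bash
python3 -c "
from h import *
go(.4745,-.134,.15,np.pi)"
```

```text
t3.75 pos [0.462  0.1236 0.1361] rot [-3.1413e+00 -1.7000e-03  3.1412e+00] F [ 1.6 -0.7 -4.2] op 0.0473 q [ 0.1   0.36  1.78 -0.    1.01 -1.47]
ROW [-0.0002, -0.0011, -0.0002, -0.0419, -0.8585, -0.0462] dist mm 258.2288040993973
```

Call:
arm_command --motion '[[[0,0,0,-0.002,-0.04,-0.04,-1],[0,0,0,-0.007,-0.14,-0.04,-1],[0,0,0,-0.015,-0.29,-0.04,-1],[0,0,0,-0.025,-0.45,-0.04,-1],[0,0,0,-0.033,-0.61,-0.04,-1],[0,0,0,-0.038,-0.75,-0.04,-1],[0,0,0,-0.042,-0.83,-0.04,-1],[0,0,0,-0.042,-0.858,-0.04,-1]]]'

```text
time: 4.55
tool_pos: [0.4754, -0.1368, 0.1481]
tool_rot: [-3.141, 0.002, 3.138]
contact_force: [0.4, 0.4, -3.7]
opening: 0.0471
```

Call:
arm_command --motion '[[[0,0,0,0,0,0,-1],[0,0,0,0,0,0,-1]]]'

```text
time: 4.75
tool_pos: [0.4755, -0.1329, 0.1484]
tool_rot: [3.141, 0.002, 3.141]
contact_force: [-0.5, 0.6, -3.9]
opening: 0.0471
```

```bash
python3 -c "
from h import *
go(.4745,-.134,.02,np.pi)
snap('wrist','w4')"
```

```text
t4.75 pos [ 0.4755 -0.1329  0.1484] rot [3.1405e+00 2.1000e-03 3.1413e+00] F [-0.5  0.6 -3.9] op 0.0471 q [-0.43  0.37  1.73  0.    1.05 -2.  ]
ROW [0.0007, 0.0013, -0.0002, 0.0043, -0.004, 0.4278] dist mm 128.3611391896834
```

View pics/w4.png

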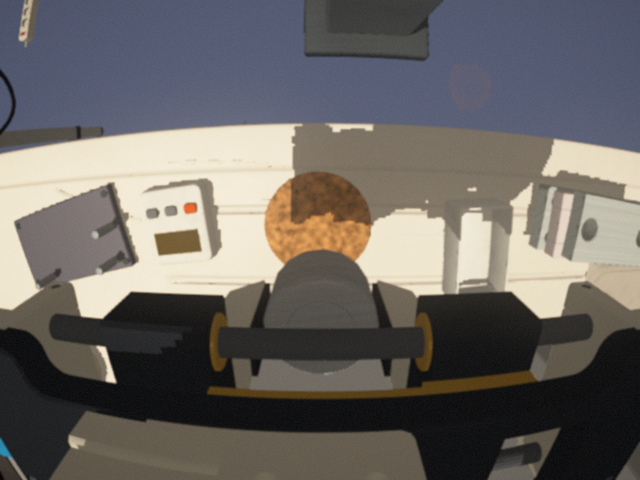

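Weight held at (322,310) over the mat (317,222); jig with its pins at left (75,235). Measuring the mat and the weight in hand.

```bash
python3 -c "
from h import *
c=load('w4');s=4000
m=rect(c,.42,.53,-.20,-.07,.008,s)
h=cv2.cvtColor(m,cv2.COLOR_BGR2HSV); k=((h[...,1]>100)).astype(np.uint8)
k=cv2.morphologyEx(k,cv2.MORPH_OPEN,np.ones((9,9)));k=cv2.morphologyEx(k,cv2.MORPH_CLOSE,np.ones((25,25)))
ct=max(cv2.findContours(k,0,2)[0],key=cv2.contourArea)
pts=ct[:,0,:].astype(float);pts=pts[(pts[:,1]>pts[:,1].min()+0)]
# lower half only (towards robot), not hidden by the weight
low=pts[pts[:,1]>np.median(pts[:,1])]
A=np.c_[2*low,np.ones(len(low))];b=(low**2).sum(1);q=np.linalg.lstsq(A,b,rcond=None)[0]
print('mat',.53-q[1]/s,-.07-q[0]/s,np.sqrt(q[2]+q[0]**2+q[1]**2)/s)
cv2.imwrite('pics/m4.png',m)
w=rect(c,.43,.52,-.18,-.09,.179,6000)
cv2.imwrite('pics/w4r.png',grid(w,.52,-.09,6000,.01))
"
```

```text
mat 0.474562089098416 -0.1349098352073479 0.04399482515405479
```

View pics/w4r.png

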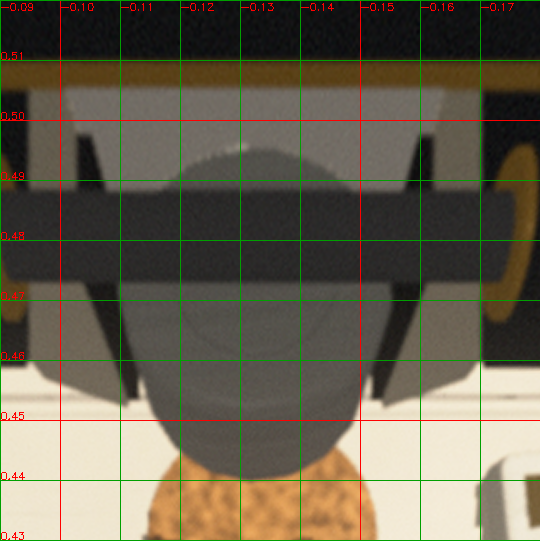

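View pics/m4.png

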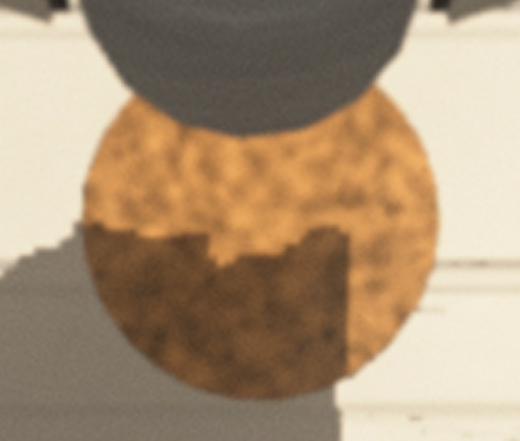

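Call:
arm_command --motion '[[[0,0,0,0.003,-0.007,0.05,-1],[0,0,0,0.003,-0.007,0.15,-1],[0,0,0,0.003,-0.007,0.27,-1],[0,0,0,0.003,-0.007,0.36,-1],[0,0,0,0.003,-0.007,0.4,-1],[0,0,0,0.003,-0.007,0.415,-1],[0,0,0,0.003,-0.007,0.42,-1],[0,0,0,0.003,-0.007,0.42,-1]]]'

```text
time: 5.6
tool_pos: [0.4764, -0.1359, 0.0237]
tool_rot: [-3.141, 0.005, -3.141]
contact_force: [-0.7, -0.4, -4.9]
opening: 0.0473
```

Call:
arm_command --motion '[[[0,0,0,0,0,0.004,-1],[0,0,0,0,0,0.008,-1],[0,0,0,0,0,0.008,-1]]]'

```text
time: 5.9
tool_pos: [0.4757, -0.136, 0.0207]
tool_rot: [-3.141, 0.004, 3.141]
contact_force: [0.8, 0.6, -3.7]
opening: 0.0472
```

Call:
arm_command --motion '[[[0,0,0,0.004,0.003,0.004,-1],[0,0,0,0.004,0.003,0.008,-1],[0,0,0,0.004,0.003,0.01,-1],[0,0,0,0.004,0.003,0.01,-1]]]'

```text
time: 6.3
tool_pos: [0.4743, -0.1349, 0.0172]
tool_rot: [3.141, 0.003, 3.141]
contact_force: [0.0, 0.1, -3.6]
opening: 0.0472
```

```bash
python3 -c "
from h import *
go(.4745,-.135,.016,np.pi)"
```

```text
t6.30 pos [ 0.4743 -0.1349  0.0172] rot [3.1414e+00 2.9000e-03 3.1413e+00] F [ 0.   0.1 -3.6] op 0.0472 q [-0.43  0.56  1.86  0.    0.72 -2.01]
ROW [0.0001, 0.0019, -0.0002, -0.0007, -0.0003, 0.004] dist mm 1.2189808212375097
```

Call:
arm_command --motion '[[[0,0,0,0,0,0.003,-1],[0,0,0,0,0,0.005,-1],[0,0,0,0,0,0.005,-1]]]'

```text
time: 6.6
tool_pos: [0.4745, -0.135, 0.0168]
tool_rot: [-3.141, 0.004, 3.141]
contact_force: [-2.8, 1.1, 6.9]
opening: 0.0474
```

Contact (+7 N). Releasing and rising.

Call:
arm_command --motion '[[[0,0,0,0,0,0,1],[0,0,0,0,0,0,1],[0,0,0,0,0,0,1],[0,0,0,0,0,0,1],[0,0,0,0,0,-0.03,1],[0,0,0,0,0,-0.1,1],[0,0,0,0,0,-0.22,1],[0,0,0,0,0,-0.35,1]]]'

```text
time: 7.4
tool_pos: [0.4734, -0.1347, 0.1219]
tool_rot: [3.141, 0.002, 3.141]
contact_force: [0.5, 0.0, 0.3]
opening: 0.0918
```

```bash
python3 -c "
from h import *
go(.47,-.134,.25,np.pi)"
```

```text
t7.40 pos [ 0.4734 -0.1347  0.1219] rot [3.1408e+00 1.5000e-03 3.1412e+00] F [0.5 0.  0.3] op 0.0918 q [-0.43  0.4   1.76  0.    0.98 -2.01]
ROW [0.0005, 0.001, -0.0002, 0.0108, 0.0027, -0.4269] dist mm 128.11338136819305
```

Call:
arm_command --motion '[[[0,0,0,0.02,0,-0.15,1],[0,0,0,0.04,-0.16,-0.25,1],[0,0,0,0.06,-0.3,-0.33,1],[0,0,0,0.08,-0.44,-0.4,1],[0,0,0,0.08,-0.58,-0.42,1],[0,0,0,0.08,-0.68,-0.42,1],[0,0,0,0.08,-0.68,-0.42,1],[0,0,0,0.08,-0.68,-0.42,1]]]'

```text
time: 8.2
tool_pos: [0.4491, -0.3388, 0.2467]
tool_rot: [3.141, 0.003, 3.14]
contact_force: [1.5, -0.4, -0.1]
opening: 0.0921
```

```bash
python3 -c "
from h import *
go(.45,-.34,.25,np.pi)
c=snap('wrist','w5');s=3600
cv2.imwrite('pics/j5a.png',rect(c,.41,.56,-.475,-.30,.01,s))
cv2.imwrite('pics/j5b.png',rect(c,.41,.56,-.475,-.30,.04,s))
cv2.imwrite('pics/m5.png',rect(c,.42,.53,-.20,-.07,.008,4000))
"
```

```text
t8.20 pos [ 0.4491 -0.3388  0.2467] rot [3.1405e+00 2.7000e-03 3.1400e+00] F [ 1.5 -0.4 -0.1] op 0.0921 q [-0.78  0.4   1.39  0.    1.36 -2.35]
ROW [0.0007, 0.0017, -0.001, -0.0029, -0.0038, -0.0111] dist mm 3.63105919660185
```

View pics/w5.png

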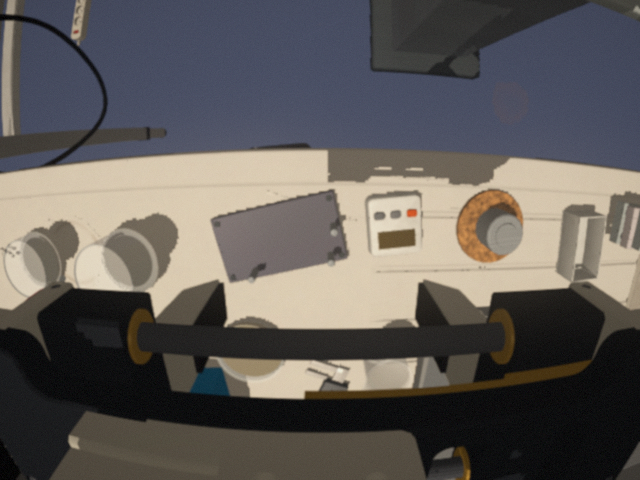

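View pics/j5a.png

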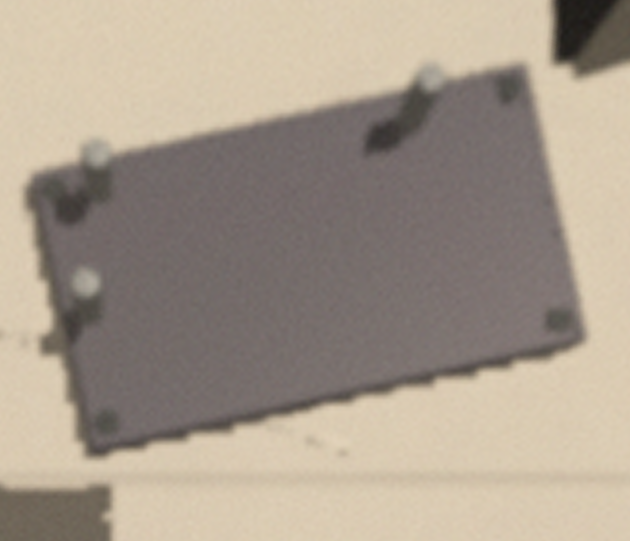

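View pics/j5b.png

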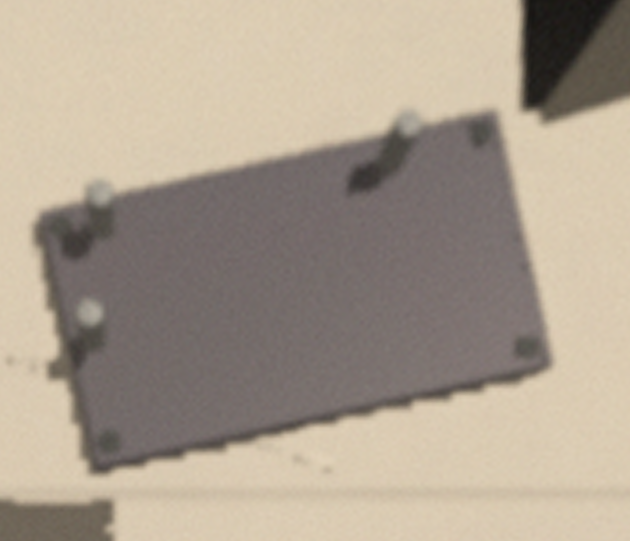

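View pics/m5.png

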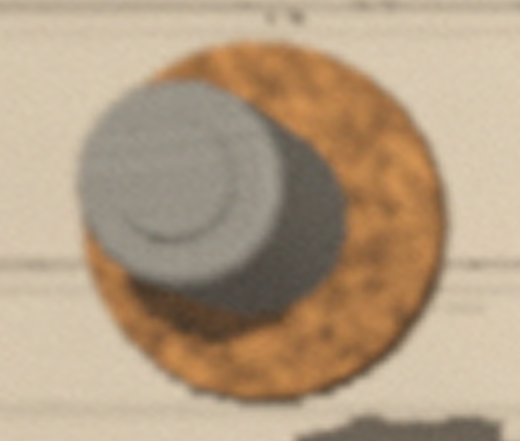

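Jig pins at z=40 mm: (98,193), (408,124), (89,313) in the patch: spacings 88.2 and 33.4 mm match; origin (0.4870,-0.3871), yaw 12.6°. Weight check on the mat next.

```bash
python3 -c "
from h import *
c=load('w5');s=4000
m=rect(c,.42,.53,-.20,-.07,.046,s)
g=cv2.GaussianBlur(cv2.cvtColor(m,cv2.COLOR_BGR2GRAY),(7,7),2)
for k in cv2.HoughCircles(g,cv2.HOUGH_GRADIENT,2,30,param1=60,param2=20,minRadius=90,maxRadius=102)[0][:2]: print('weight',.53-k[1]/s,-.07-k[0]/s,k[2]/s)
m=rect(c,.42,.53,-.20,-.07,.008,s)
h=cv2.cvtColor(m,cv2.COLOR_BGR2HSV); k=((h[...,1]>95)).astype(np.uint8)
k=cv2.morphologyEx(k,cv2.MORPH_OPEN,np.ones((9,9)))
ct=max(cv2.findContours(k,0,2)[0],key=cv2.contourArea)
hp=cv2.convexHull(ct); q=cv2.minEnclosingCircle(ct); print('mat',.53-q[0][1]/s,-.07-q[0][0]/s,q[1]/s)
e=cv2.fitEllipse(hp);print(.53-e[0][1]/s,-.07-e[0][0]/s,np.array(e[1])/s)
"
```

```text
weight 0.46424997 -0.17225 0.02465
weight 0.47524998 -0.16775 0.02465
mat 0.4749290313720703 -0.13600406646728516 0.04540966796875
0.4747982063293457 -0.13587166595458985 [0.08927026 0.09075507]
```

```bash
python3 -c "
from h import *
c=load('w5');s=4000
m=rect(c,.42,.53,-.20,-.07,.046,s)
cv2.imwrite('pics/m5b.png',grid(m,.53,-.07,s,.01))
"
```

View pics/m5b.png

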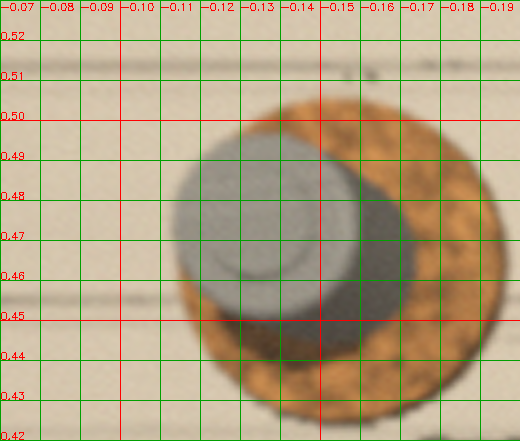

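Weight (0.4738,-0.1363) against mat (0.4748,-0.136): about 1 mm off, good. Back to the pile, turning the jaws across the plate.

Call:
arm_command --motion '[[[0,0,0.05,0,0.1,0,1],[0,0,0.15,0,0.25,0,1],[0,0,0.24,0,0.4,0,1],[0,0,0.33,0,0.55,0,1],[0,0,0.42,0,0.7,0,1],[0,0,0.51,0,0.85,0,1],[0,0,0.6,0,0.95,0,1],[0,0,0.65,0,1,0,1]]]'

```text
time: 9.05
tool_pos: [0.4485, -0.0348, 0.2472]
tool_rot: [3.138, 0.001, 2.119]
contact_force: [0.7, -1.5, 0.3]
opening: 0.0917
```

```bash
python3 -c "
from h import *
go(.455,.11,.25,1.494)"
```

```text
t9.05 pos [ 0.4485 -0.0348  0.2472] rot [3.1382e+00 9.0000e-04 2.1194e+00] F [ 0.7 -1.5  0.3] op 0.0917 q [-0.25  0.18  1.68  0.    1.27 -0.8 ]
ROW [0.0022, -0.0001, 0.3982, 0.4006, 0.2703, -0.0088] dist mm 145.007325482493
```

Call:
arm_command --motion '[[[0,0,0.09,0.11,0.07,-0.01,1],[0,0,0.18,0.22,0.15,-0.01,1],[0,0,0.27,0.33,0.22,-0.01,1],[0,0,0.35,0.39,0.26,-0.01,1],[0,0,0.398,0.4,0.26,-0.01,1],[0,0,0.398,0.4,0.26,-0.01,1],[0,0,0.398,0.4,0.26,-0.01,1]]]'

```text
time: 9.75
tool_pos: [0.4528, 0.1047, 0.25]
tool_rot: [3.138, -0.0, 1.499]
contact_force: [-1.2, 0.6, -0.1]
opening: 0.0918
```

```bash
python3 -c "
from h import *
c=snap('wrist','w6')
go(.455,.11,.25,1.494);s=4000
cv2.imwrite('pics/r6.png',rect(c,.40,.52,.04,.20,.068,s))"
```

```text
t9.80 pos [0.4531 0.1042 0.2499] rot [ 3.1383e+00 -2.0000e-04  1.4976e+00] F [-0.7  0.5 -0.1] op 0.0916 q [ 0.06  0.21  1.64 -0.    1.29  0.13]
ROW [0.0021, -0.0002, 0.0023, 0.0196, 0.005, -0.0001] dist mm 6.083192897565426
```

View pics/w6.png

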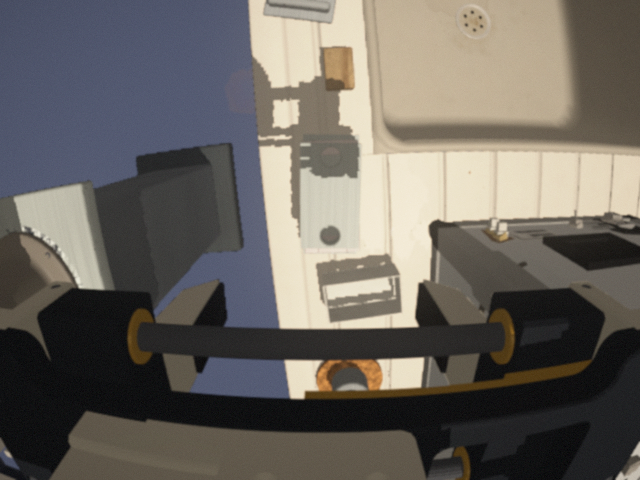

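View pics/r6.png

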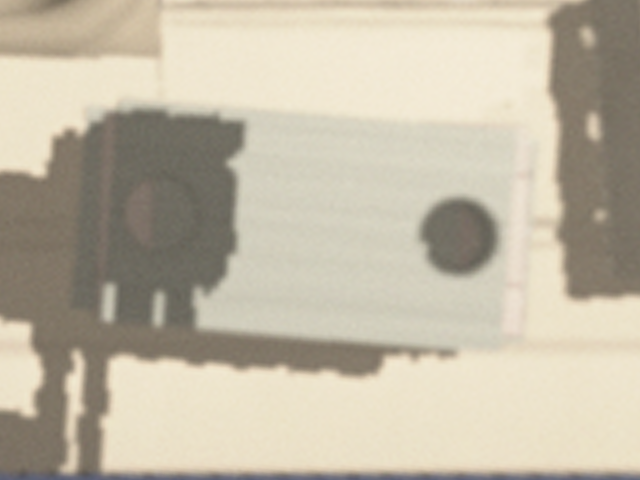

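Plate: holes at (162,213) and (458,235) in the patch, centre (0.464,0.1225), askew -4.2°. Descending in steps.

Call:
arm_command --motion '[[[0.002,0,0,0.03,0.015,0.05,1],[0.002,0,0,0.063,0.032,0.15,1],[0.002,0,0,0.063,0.032,0.28,1],[0.002,0,0,0.063,0.032,0.4,1],[0.002,0,0,0.063,0.032,0.5,1],[0.002,0,0,0.063,0.032,0.53,1],[0.002,0,0,0.063,0.032,0.53,1],[0.002,0,0,0.063,0.032,0.53,1]]]'

```text
time: 10.6
tool_pos: [0.466, 0.1221, 0.0921]
tool_rot: [3.14, -0.001, 1.495]
contact_force: [0.3, 0.2, 0.6]
opening: 0.0922
```

```bash
python3 -c "
from h import *
c=snap('wrist','w7');snap('scene','s7')
go(.464,.1225,.055,1.498)"
```

```text
t10.70 pos [0.4662 0.1223 0.0924] rot [ 3.1384e+00 -9.0000e-04  1.4952e+00] F [-0.3  0.5  0.4] op 0.0920 q [0.1  0.42 1.82 0.   0.89 0.17]
ROW [0.002, -0.0006, -0.0018, 0.0001, -0.0078, 0.1247] dist mm 37.48736618216117
```

View pics/w7.png

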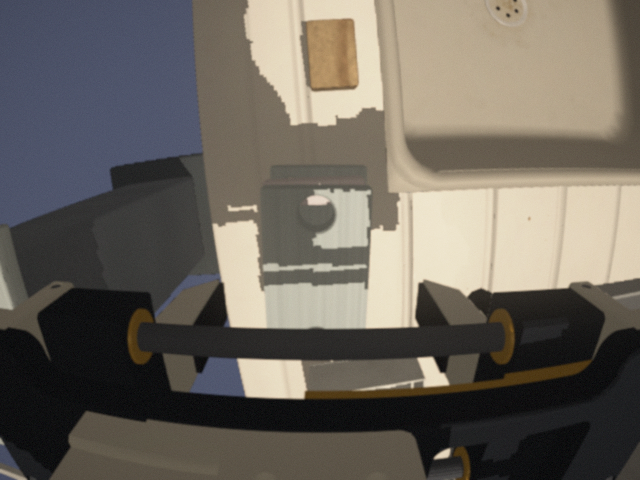

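View pics/s7.png

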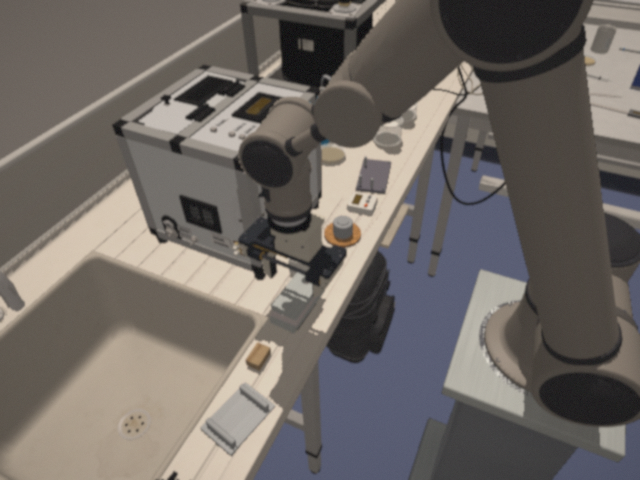

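Plate (263–368 px) sits centred between the fingertips (222, 418). Down and close gently.

Call:
arm_command --motion '[[[0.001,0,-0.002,0,-0.006,0.04,1],[0.001,0,-0.002,0,-0.006,0.09,1],[0.001,0,-0.002,0,-0.006,0.12,1],[0.001,0,-0.002,0,-0.006,0.124,1],[0.001,0,-0.002,0,-0.006,0.124,1],[0.001,0,-0.002,0,-0.006,0.124,1]]]'

```text
time: 11.3
tool_pos: [0.4638, 0.1225, 0.0543]
tool_rot: [-3.141, -0.001, 1.498]
contact_force: [0.6, -0.3, -0.1]
opening: 0.0919
```

Call:
arm_command --motion '[[[0,0,0,0,0,0,-1],[0,0,0,0,0,0,-1],[0,0,0,0,0,0,-1],[0,0,0,0,0,0,-1],[0,0,0,0,0,0,-1],[0,0,0,0,0,0,-1],[0,0,0,0,0,0,-1],[0,0,0,0,0,0,-1]]]' --grip_force 25

```text
time: 12.1
tool_pos: [0.4633, 0.1224, 0.0537]
tool_rot: [-3.14, -0.0, 1.498]
contact_force: [0.8, -0.1, 1.3]
opening: 0.0559
```

```bash
python3 -c "
from h import *
go(.464,.1225,.055,1.498)"
```

```text
t12.10 pos [0.4633 0.1224 0.0537] rot [-3.1401e+00 -3.0000e-04  1.4983e+00] F [ 0.8 -0.1  1.3] op 0.0559 q [0.1  0.48 1.86 0.   0.8  0.17]
ROW [-0.0009, -0.0002, 0.0002, 0.0005, 0.0024, -0.0045] dist mm 1.5233644457328908
```

Call:
arm_command --motion '[[[0,0,0,0,0,-0.01,-1],[0,0,0,0,0,-0.03,-1],[0,0,0,0,0,-0.06,-1],[0,0,0,0,0,-0.1,-1],[0,0,0,0,0,-0.16,-1],[0,0,0,0,0,-0.22,-1],[0,0,0,0,0,-0.25,-1],[0,0,0,0,0,-0.25,-1]]]' --grip_force 40

```text
time: 12.9
tool_pos: [0.4642, 0.1225, 0.1301]
tool_rot: [3.14, -0.001, 1.498]
contact_force: [0.6, -0.0, -2.0]
opening: 0.0559
```

```bash
python3 -c "
from h import *
snap('wrist','w8');snap('scene','s8')
go(.464,.1225,.13,1.498)"
```

```text
t13.00 pos [0.4631 0.1223 0.1284] rot [-3.1397e+00 -3.0000e-04  1.4982e+00] F [ 0.2 -0.1 -1.6] op 0.0557 q [0.1  0.37 1.79 0.   0.99 0.17]
ROW [-0.0012, -0.0002, 0.0001, 0.0008, 0.0031, -0.0055] dist mm 1.8990967343139975
```

View pics/w8.png

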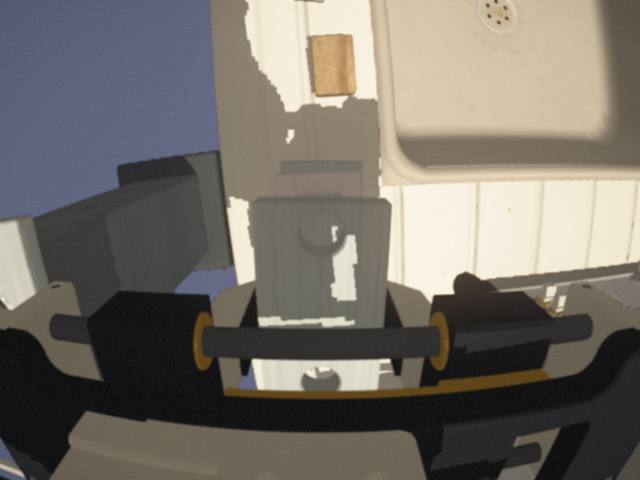

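View pics/s8.png

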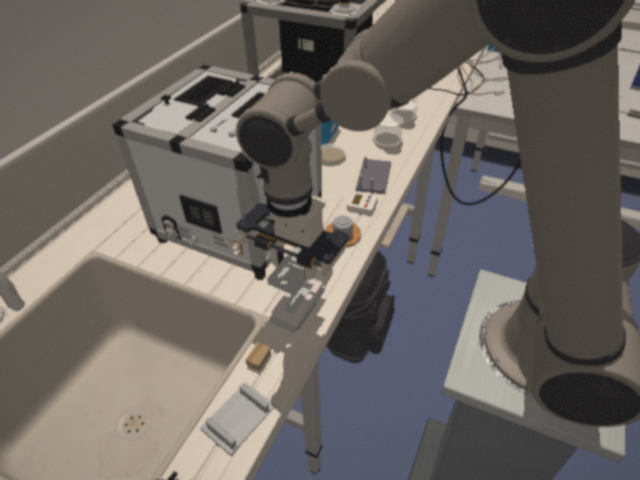

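Plate held square. Carrying it across in front of the instrument toward the jig.

Call:
arm_command --motion '[[[0,0,0,-0.04,0,0,-1],[0,0,0,-0.13,0.01,0,-1],[0,0,0,-0.26,0.02,0,-1],[0,0,0,-0.4,0.02,0,-1],[0,0,0,-0.54,0.02,0,-1],[0,0,0,-0.68,0.02,0,-1],[0,0,0,-0.82,0.03,0,-1],[0,0,0,-0.96,0.04,0,-1]]]'

```text
time: 13.8
tool_pos: [0.4532, -0.1679, 0.1278]
tool_rot: [-3.139, -0.001, 1.498]
contact_force: [1.5, 0.1, -2.0]
opening: 0.0552
```

```bash
python3 -c "
from h import *
go(.47,-.36,.1,1.79);go(.4818,-.3821,.07,1.7902)"
```

```text
t13.80 pos [ 0.4532 -0.1679  0.1278] rot [-3.1385e+00 -9.0000e-04  1.4978e+00] F [ 1.5  0.1 -2. ] op 0.0552 q [-0.51  0.38  1.78 -0.    0.99 -0.44]
ROW [-0.0018, -0.0008, -0.186, -0.6345, 0.1028, 0.0917] dist mm 194.7928220646239
t13.80 pos [ 0.4532 -0.1679  0.1278] rot [-3.1385e+00 -9.0000e-04  1.4978e+00] F [ 1.5  0.1 -2. ] op 0.0552 q [-0.51  0.38  1.78 -0.    0.99 -0.44]
ROW [-0.0018, -0.0008, -0.1861, -0.7052, 0.1477, 0.1915] dist mm 223.65870371114852
```

Call:
arm_command --motion '[[[0,0,0,-0.14,0,0,-1],[0,0,-0.02,-0.28,0.01,0,-1],[0,0,-0.06,-0.4,0.04,0,-1],[0,0,-0.11,-0.51,0.08,0.03,-1],[0,0,-0.15,-0.6,0.12,0.06,-1],[0,0,-0.18,-0.67,0.14,0.1,-1],[0,0,-0.186,-0.7,0.147,0.13,-1],[0,0,-0.186,-0.704,0.147,0.14,-1]]]'

```text
time: 14.6
tool_pos: [0.4816, -0.3799, 0.0842]
tool_rot: [-3.138, -0.004, 1.788]
contact_force: [-0.9, 0.6, -2.0]
opening: 0.056
```

Call:
arm_command --motion '[[[0,0,0,0,0,0,-1],[0,0,0,0,0,0,-1]]]'

```text
time: 14.8
tool_pos: [0.4829, -0.3786, 0.0867]
tool_rot: [-3.14, -0.001, 1.791]
contact_force: [-0.6, 0.4, -1.6]
opening: 0.0556
```

```bash
python3 -c "
from h import *
c=snap('wrist','w9')
go(.4818,-.3821,.06,1.7902)"
```

```text
t14.85 pos [ 0.4832 -0.3787  0.087 ] rot [-3.1405e+00 -5.0000e-04  1.7909e+00] F [ 0.6 -0.9 -2.2] op 0.0554 q [-0.79  0.64  1.44 -0.    1.06 -1.01]
ROW [-0.0007, -0.0003, 0.0004, -0.01, -0.0069, 0.0901] dist mm 27.284392168122743
```

View pics/w9.png

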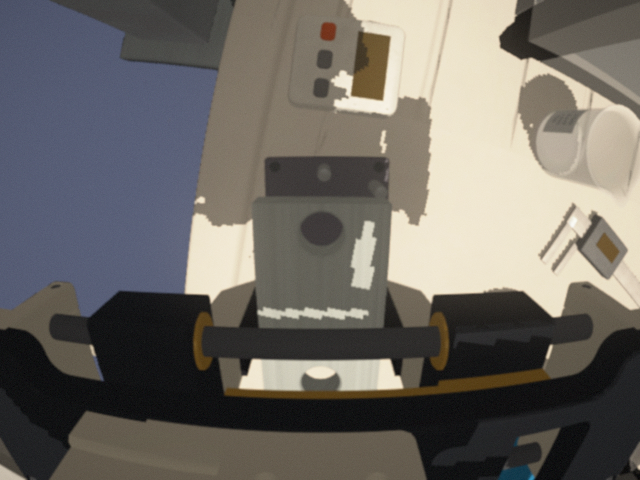

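Plate in hand with end corners (254,200),(390,200); single pin (324,173), pair pin (377,188) beyond it. Cross-checking in jig coordinates.

```bash
cat >> h.py <<'E'
JO=np.array([.487,-.3871]);JA=.2194
def tojig(p):
    d=np.array(p[:2])-JO;c,s=np.cos(JA),np.sin(JA);return np.array([c*d[0]+s*d[1],-s*d[0]+c*d[1]])*1000
def fromjig(x,y):
    c,s=np.cos(JA),np.sin(JA);return JO+np.array([c*x-s*y,s*x+c*y])/1000
E
python3 -c "
from h import *
c=load('w9')
im=c['image'][130:260,230:420,::-1];cv2.imwrite('pics/w9z.png',cv2.resize(im,None,fx=4,fy=4,interpolation=cv2.INTER_CUBIC))
for n,u,v,z in [('pin1',324,173,.04),('pinA',377,187,.04),('pl L',254,199,.101),('pl R',390,199,.101)]: print(n,tojig(onz(c,u,v,z,True)).round(1))
print('tcp',tojig([.4832,-.3787]))
"
```

```text
pin1 [ 0.  64.5]
pinA [29.8 56.9]
pl L [-28.4  60.9]
pl R [25.9 60.9]
tcp [-1.88069722  9.02568435]
```

View pics/w9z.png

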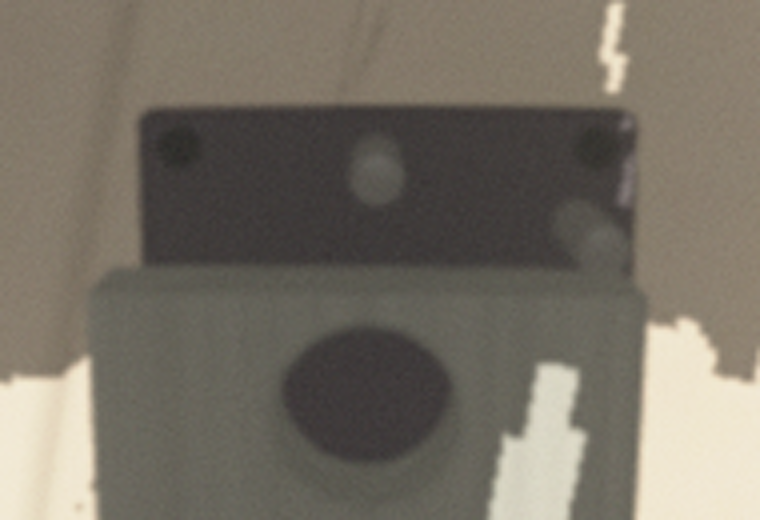

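```bash
python3 -c "
from h import *
c=load('w9')
for n,u,v,z in [('pin1',324,175,.04),('pinA',381.2,191.2,.04),('pl L',253.5,202.5,.1013),('pl R',391.2,202.5,.1013),('bot L',256,197,.0853),('bot R',389,197,.0853)]: print(n,tojig(onz(c,u,v,z,True)).round(1))
"
```

```text
pin1 [ 0.  63.4]
pinA [32.3 54.5]
pl L [-28.6  59.5]
pl R [26.4 59.6]
bot L [-30.3  59. ]
bot R [28.4 59. ]
```

Pins match the model within 1 mm; the plate centre is at the TCP within 1 mm. Descend 4 mm clear of the pins.

Call:
arm_command --motion '[[[0,0,0,-0.01,-0.007,0.03,-1],[0,0,0,-0.01,-0.007,0.1,-1],[0,0,0,-0.01,-0.007,0.17,-1],[0,0,0,-0.01,-0.007,0.21,-1],[0,0,0,-0.01,-0.007,0.23,-1],[0,0,0,-0.01,-0.007,0.235,-1],[0,0,0,-0.01,-0.007,0.235,-1],[0,0,0,-0.01,-0.007,0.235,-1]]]'

```text
time: 15.65
tool_pos: [0.482, -0.3834, 0.0168]
tool_rot: [-3.141, 0.001, 1.79]
contact_force: [-0.5, -0.4, -1.6]
opening: 0.0555
```

```bash
python3 -c "
from h import *
go(.4818,-.3821,.013,1.7902)
from cell import robot
print(tojig(robot.observe()['tool_pos']))"
```

```text
t15.65 pos [ 0.482  -0.3834  0.0168] rot [-3.1411e+00  7.0000e-04  1.7904e+00] F [-0.5 -0.4 -1.6] op 0.0555 q [-0.8   0.73  1.49 -0.    0.92 -1.01]
ROW [-0.0003, 0.0004, 0.0001, 0.0043, 0.0002, 0.0126] dist mm 4.002746526614436
[-4.05744279  4.71454951]
```

Call:
arm_command --motion '[[[0,0,0,0.002,0,0.006,-1],[0,0,0,0.002,0,0.012,-1],[0,0,0,0.002,0,0.015,-1],[0,0,0,0.002,0,0.015,-1]]]'

```text
time: 16.05
tool_pos: [0.4814, -0.3823, 0.0117]
tool_rot: [-3.14, -0.001, 1.79]
contact_force: [-1.0, 0.5, 1.7]
opening: 0.0556
```

Call:
arm_command --motion '[[[0,0,0,0,0.004,0,-1],[0,0,0,0,0.008,0,-1],[0,0,0,0,0.01,0,-1],[0,0,0,0,0.01,0,-1]]]'

```text
time: 16.45
tool_pos: [0.4843, -0.382, 0.0117]
tool_rot: [-3.14, -0.0, 1.79]
contact_force: [-4.1, -0.9, 4.7]
opening: 0.0557
```

```bash
python3 -c "
from h import *
from cell import robot
s=robot.observe();print(s['tool_pos'],s['contact_force'],s['torque'],s['tool_rot'],tojig(s['tool_pos']))"
```

```text
[ 0.48429093 -0.38199186  0.01165379] [-4.05952149 -0.93819548  4.6584248 ] [-0.19428118  0.70600224 -0.05788897] [-3.14006675e+00 -2.46146810e-04  1.79044677e+00] [-1.53237127  5.57530413]
```

Call:
arm_command --motion '[[[0,0,0,0,0,-0.002,-1],[0,0,0,0,0.003,-0.002,-1],[0,0,0,0,0.005,-0.002,-1],[0,0,0,0,0.005,-0.002,-1]]]'

```text
time: 16.85
tool_pos: [0.4852, -0.3814, 0.0117]
tool_rot: [-3.139, -0.001, 1.791]
contact_force: [-4.6, -2.0, 1.2]
opening: 0.0558
```

```bash
cat > st.py <<'E'
from h import *
from cell import robot
s=robot.observe();c,a=np.cos(JA),np.sin(JA);F=s['contact_force']
print("t%.2f"%s['time'],s['tool_pos'].round(4),'jig',tojig(s['tool_pos']).round(2),'Fjig',round(c*F[0]+a*F[1],1),round(-a*F[0]+c*F[1],1),round(F[2],1),'T',s['torque'].round(2),'yaw',round(s['tool_rot'][2],4),'op',round(s['opening'],4))
E
python3 st.py
```

```text
t16.85 [ 0.4852 -0.3814  0.0117] jig [-0.55  5.95] Fjig -5.0 -1.0 1.2 T [-0.32  0.8   0.21] yaw 1.7909 op 0.0558
```

Call:
arm_command --motion '[[[0,0,0,0,0.002,0,-1],[0,0,0,0,0.004,0,-1],[0,0,0,0,0.004,0,-1]]]'

```text
time: 17.15
tool_pos: [0.4853, -0.3814, 0.0117]
tool_rot: [-3.137, -0.002, 1.791]
contact_force: [-9.4, -2.8, 2.8]
opening: 0.0554
```

```bash
python3 st.py
```

```text
t17.15 [ 0.4853 -0.3814  0.0117] jig [-0.43  5.96] Fjig -9.8 -0.7 2.8 T [-0.54  1.47  0.28] yaw 1.7913 op 0.0554
```

Seated on the pin pair (10 N at x=-0.4 mm). Now along to the single pin.

Call:
arm_command --motion '[[[0,0,0,0.004,0,0,-1],[0,0,0,0.008,0,0,-1],[0,0,0,0.011,0,0,-1],[0,0,0,0.011,0,0,-1]]]'

```text
time: 17.55
tool_pos: [0.485, -0.3799, 0.0118]
tool_rot: [-3.138, 0.002, 1.791]
contact_force: [-7.3, -8.5, -0.3]
opening: 0.0559
```

```bash
python3 st.py
```

```text
t17.55 [ 0.485  -0.3799  0.0118] jig [-0.4  7.5] Fjig -9.0 -6.7 -0.3 T [-1.43  1.35  0.33] yaw 1.791 op 0.0559
```

Call:
arm_command --motion '[[[0,0,0,0.003,-0.002,0,-1],[0,0,0,0.006,-0.002,0,-1],[0,0,0,0.006,-0.002,0,-1]]]'

```text
time: 17.85
tool_pos: [0.4844, -0.3777, 0.0117]
tool_rot: [-3.139, 0.001, 1.791]
contact_force: [-5.3, -6.6, -1.4]
opening: 0.0558
```

```bash
python3 st.py;python3 -c "
from h import *
snap('wrist','w10')
c=load('w10')
im=c['image'][130:260,230:420,::-1];cv2.imwrite('pics/w10z.png',cv2.resize(im,None,fx=4,fy=4,interpolation=cv2.INTER_CUBIC))"
```

```text
t17.85 [ 0.4844 -0.3777  0.0117] jig [-0.47  9.74] Fjig -6.6 -5.2 -1.4 T [-1.18  1.08  0.16] yaw 1.7908 op 0.0558
```

View pics/w10z.png

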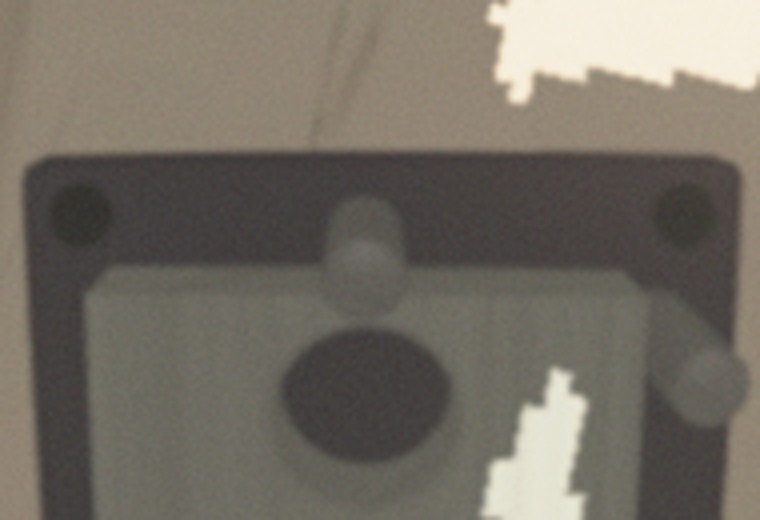

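Call:
arm_command --motion '[[[0,0,0,0.003,0,0,-1],[0,0,0,0.006,0,0,-1],[0,0,0,0.006,0,0,-1]]]'

```text
time: 18.2
tool_pos: [0.4844, -0.3775, 0.012]
tool_rot: [-3.139, 0.004, 1.791]
contact_force: [-5.8, -11.3, -3.0]
opening: 0.0554
```

```bash
python3 st.py
```

```text
t18.20 [ 0.4844 -0.3775  0.012 ] jig [-0.43  9.95] Fjig -8.2 -9.8 -3.0 T [-1.97  1.03  0.16] yaw 1.791 op 0.0554
```

Seated at (−0.4, 9.95) with force on both pin directions. Set down and release.

Call:
arm_command --motion '[[[0,0,0,0,0,0.003,-1],[0,0,0,0,0,0.004,-1],[0,0,0,0,0,0.004,1],[0,0,0,0,0,0.002,1],[0,0,0,0,0,0,1],[0,0,0,0,0,0,1],[0,0,0,0,0,0,1],[0,0,0,0,0,0,1]]]'

```text
time: 19.0
tool_pos: [0.485, -0.3743, 0.0119]
tool_rot: [-3.14, -0.001, 1.791]
contact_force: [0.6, 0.4, 0.2]
opening: 0.0912
```

```bash
python3 st.py;python3 -c "
from h import *
c=snap('wrist','w11')
im=c['image'][130:290,220:430,::-1];cv2.imwrite('pics/w11z.png',cv2.resize(im,None,fx=3.8,fy=3.8,interpolation=cv2.INTER_CUBIC))"
```

```text
t19.00 [ 0.485  -0.3743  0.0119] jig [ 0.85 12.94] Fjig 0.7 0.3 0.2 T [-0.11 -0.01 -0.01] yaw 1.7906 op 0.0912
```

View pics/w11z.png

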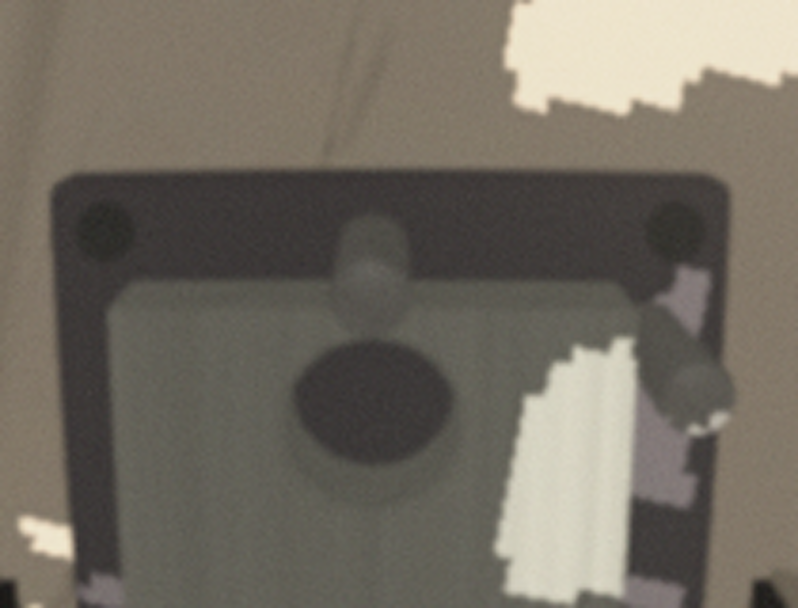

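Looks seated: the plate end touches the single pin and its edge the pair pin. Rise and check from higher.

Call:
arm_command --motion '[[[0,0,0,0,0,-0.03,1],[0,0,0,0,0,-0.1,1],[0,0,0,0,0,-0.22,1],[0,0,0,-0.05,-0.05,-0.36,1],[0,0,0,-0.1,-0.1,-0.5,1],[0,0,0,-0.15,-0.1,-0.55,1],[0,0,0,-0.15,-0.1,-0.55,1],[0,0,0,-0.15,-0.1,-0.55,1]]]'

```text
time: 19.85
tool_pos: [0.4653, -0.4243, 0.1764]
tool_rot: [-3.14, -0.002, 1.79]
contact_force: [0.0, 0.4, -0.5]
opening: 0.0917
```

```bash
cat >> h.py <<'E'
def rectj(c,x0,x1,y0,y1,z,s,fish=True):
    xs=np.arange(x1,x0,-1000/s); ys=np.arange(y1,y0,-1000/s)
    X,Y=np.meshgrid(xs,ys,indexing="ij"); a,b=np.cos(JA),np.sin(JA)
    P=np.stack([JO[0]+(a*X-b*Y)/1000,JO[1]+(b*X+a*Y)/1000,np.full_like(X,z)],-1)
    M=c["cam_to_world"]; p=(P-M[:3,3])@M[:3,:3]; F=f(c)
    if fish:
        r=np.hypot(p[...,0],p[...,1]); k=np.arctan2(r,p[...,2])/r*F
    else: k=F/p[...,2]
    return cv2.remap(c["image"][:,:,::-1],(float(c["cx"])+k*p[...,0]).astype(np.float32),(float(c["cy"])+k*p[...,1]).astype(np.float32),cv2.INTER_CUBIC)
E
python3 st.py;python3 -c "
from h import *
c=snap('wrist','w12')
cv2.imwrite('pics/j12.png',grid(rectj(c,-50,50,-80,80,.026,4500),50,80,4.5,10))
cv2.imwrite('pics/j12b.png',grid(rectj(c,-50,50,-80,80,.04,4500),50,80,4.5,10))"
```

```text
t19.85 [ 0.4653 -0.4243  0.1764] jig [-29.28 -31.63] Fjig 0.1 0.4 -0.5 T [-0.07  0.    0.03] yaw 1.79 op 0.0917
```

View pics/j12.png

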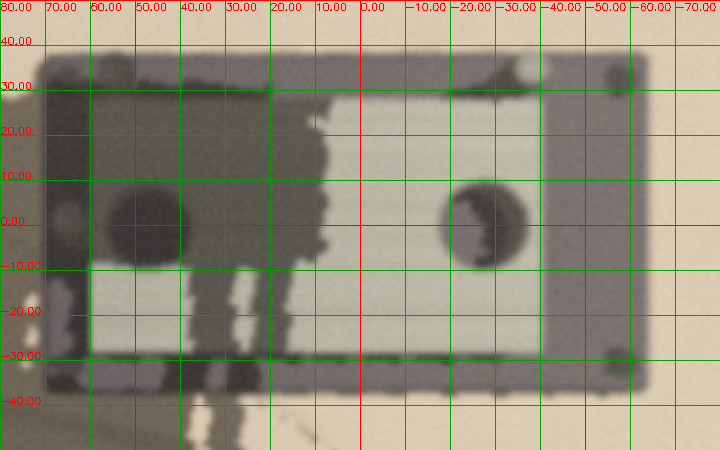

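View pics/j12b.png

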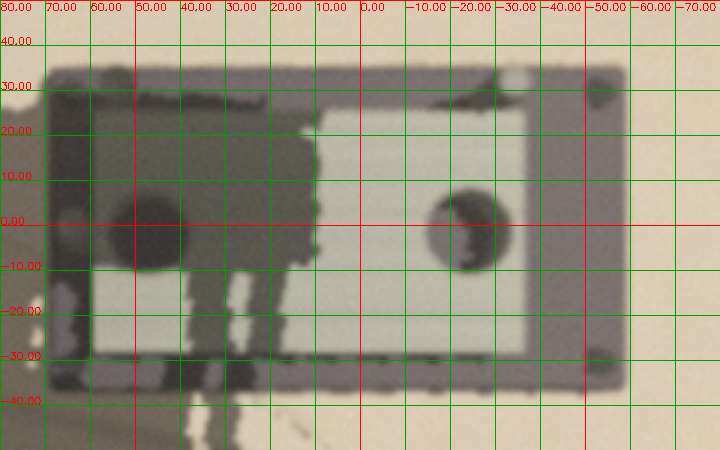

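Short plate spans y −40…60, x −28…28 in jig coordinates: squared. Back to the pile for the frame.

Call:
arm_command --motion '[[[0,0,0.05,0.05,0.0,-0.05,1],[0,0,0.14,0.18,0.0,-0.12,1],[0,0,0.186,0.33,0.03,-0.15,1],[0,0,0.186,0.48,0.06,-0.15,1],[0,0,0.186,0.63,0.09,-0.15,1],[0,0,0.186,0.78,0.12,-0.15,1],[0,0,0.186,0.9,0.15,-0.15,1],[0,0,0.186,0.95,0.16,-0.15,1]]]'

```text
time: 20.7
tool_pos: [0.4492, -0.1324, 0.2208]
tool_rot: [-3.137, -0.002, 1.502]
contact_force: [0.3, -0.1, -0.4]
opening: 0.0915
```

```bash
python3 -c "
from h import *
go(.455,.105,.25,1.498)"
```

```text
t20.70 pos [ 0.4492 -0.1324  0.2208] rot [-3.1367e+00 -2.4000e-03  1.5019e+00] F [ 0.3 -0.1 -0.4] op 0.0915 q [-0.45  0.25  1.68  0.    1.22 -0.38]
ROW [-0.0031, -0.0015, 0.0025, 0.791, -0.0356, -0.0954] dist mm 239.26520243938262
```

Call:
arm_command --motion '[[[0,0,0,0.15,0,-0.04,1],[0,0,0,0.3,-0.01,-0.08,1],[0,0,0,0.45,-0.02,-0.095,1],[0,0,0,0.6,-0.03,-0.095,1],[0,0,0,0.73,-0.036,-0.095,1],[0,0,0,0.79,-0.036,-0.095,1],[0,0,0,0.79,-0.036,-0.095,1],[0,0,0,0.79,-0.036,-0.095,1]]]'

```text
time: 21.5
tool_pos: [0.4566, 0.1004, 0.2498]
tool_rot: [-3.138, 0.001, 1.499]
contact_force: [0.8, 0.2, 0.1]
opening: 0.0918
```

```bash
python3 -c "
from h import *
c=snap('wrist','w13')
go(.455,.11,.25,1.494);s=4500
cv2.imwrite('pics/r13.png',grid(rect(c,.41,.52,.04,.20,.052,s),.52,.2,s,.01))
cv2.imwrite('pics/r13b.png',rect(c,.41,.52,.04,.20,.052,s))"
```

```text
t21.55 pos [0.4567 0.1    0.25  ] rot [-3.1386e+00  4.0000e-04  1.4982e+00] F [0.8 0.2 0.3] op 0.0920 q [ 0.05  0.22  1.63 -0.    1.3   0.12]
ROW [-0.0019, 0.0003, 0.0026, 0.0329, -0.0082, -0.0] dist mm 10.177800395381434
```

View pics/w13.png

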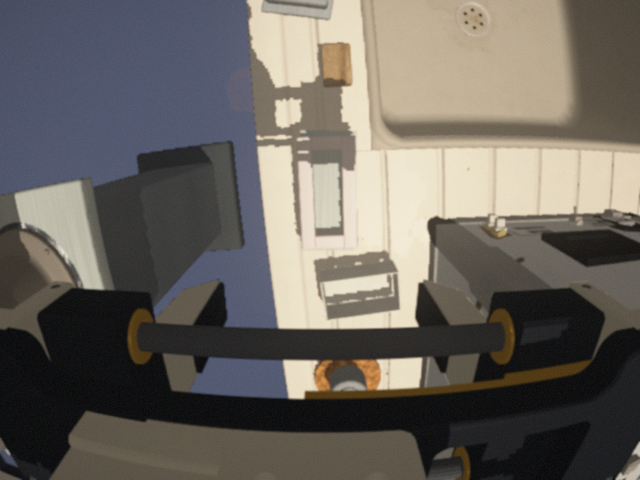

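View pics/r13b.png

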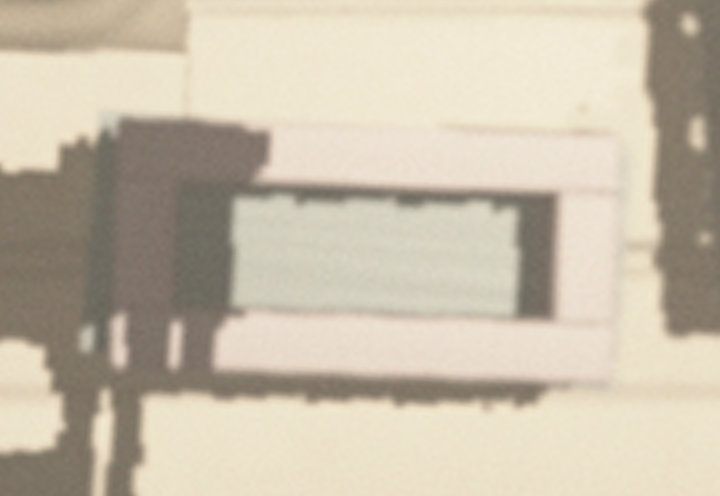

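Frame: corners about (118,118),(620,132),(611,384) in the patch; size 112×56 ✓; centre (0.4642,0.1191), −1.8°. Computing the row.

```bash
python3 -c "
from h import *
go(.4642,.1191,.076,1.540)"
```

```text
t21.55 pos [0.4567 0.1    0.25  ] rot [-3.1386e+00  4.0000e-04  1.4982e+00] F [0.8 0.2 0.3] op 0.0920 q [ 0.05  0.22  1.63 -0.    1.3   0.12]
ROW [-0.0019, 0.0002, -0.0266, 0.0656, 0.022, 0.5799] dist mm 175.20377661758096
```

Call:
arm_command --motion '[[[-0.002,0,-0.026,0.03,0.01,0.05,1],[-0.002,0,-0.026,0.066,0.02,0.16,1],[-0.002,0,-0.026,0.066,0.02,0.3,1],[-0.002,0,-0.026,0.066,0.02,0.42,1],[-0.002,0,-0.026,0.066,0.02,0.52,1],[-0.002,0,-0.026,0.066,0.02,0.575,1],[-0.002,0,-0.026,0.066,0.02,0.575,1],[-0.002,0,-0.026,0.066,0.02,0.575,1]]]'

```text
time: 22.35
tool_pos: [0.4644, 0.1192, 0.0785]
tool_rot: [3.14, -0.0, 1.538]
contact_force: [-0.2, -0.5, 0.6]
opening: 0.0919
```

```bash
python3 -c "
from h import *
c=snap('wrist','w14')
go(.4642,.1191,.0385,1.540)"
```

```text
t22.40 pos [0.4649 0.1194 0.0791] rot [ 3.1386e+00 -4.0000e-04  1.5379e+00] F [ 0.8 -0.5  0.2] op 0.0921 q [0.09 0.44 1.84 0.   0.85 0.12]
ROW [0.0019, -0.0003, -0.0013, -0.0011, -0.0027, 0.1352] dist mm 40.57459277421
```

View pics/w14.png

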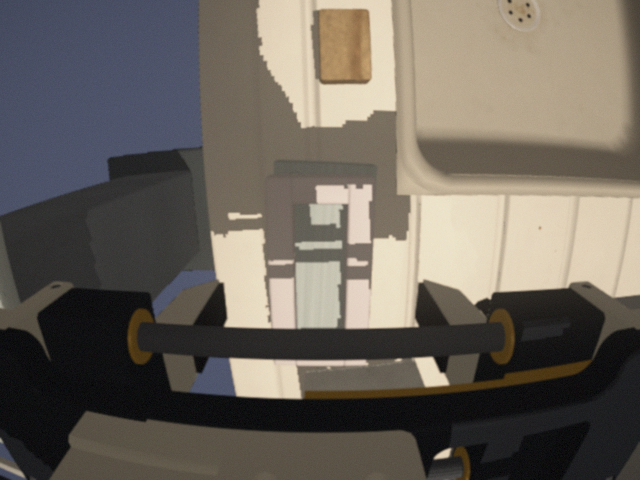

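Frame (268–375 px) sits centred between the fingers. Descend and grip.

Call:
arm_command --motion '[[[0.001,0,-0.001,-0.001,-0.002,0.04,1],[0.001,0,-0.001,-0.001,-0.002,0.09,1],[0.001,0,-0.001,-0.001,-0.002,0.125,1],[0.001,0,-0.001,-0.001,-0.002,0.132,1],[0.001,0,-0.001,-0.001,-0.002,0.132,1],[0.001,0,-0.001,-0.001,-0.002,0.132,1]]]'

```text
time: 23.0
tool_pos: [0.4639, 0.1199, 0.039]
tool_rot: [3.141, -0.0, 1.541]
contact_force: [0.9, 0.4, 0.2]
opening: 0.0918
```

Call:
arm_command --motion '[[[0,0,0,0,0,0,-1],[0,0,0,0,0,0,-1],[0,0,0,0,0,0,-1],[0,0,0,0,0,0,-1],[0,0,0,0,0,0,-1],[0,0,0,0,0,0,-1],[0,0,0,0,0,0,-1],[0,0,0,0,0,0,-1]]]' --grip_force 25

```text
time: 23.8
tool_pos: [0.4636, 0.1198, 0.0387]
tool_rot: [3.141, -0.0, 1.541]
contact_force: [-0.5, 0.2, 0.9]
opening: 0.0557
```

```bash
python3 -c "
from h import *
go(.4642,.1191,.0385,1.540)"
```

```text
t23.80 pos [0.4636 0.1198 0.0387] rot [ 3.1415e+00 -3.0000e-04  1.5406e+00] F [-0.5  0.2  0.9] op 0.0557 q [0.09 0.51 1.88 0.   0.75 0.12]
ROW [0.0001, -0.0002, 0.0004, -0.0024, 0.0021, 0.0006] dist mm 0.9731123263787099
```

Call:
arm_command --motion '[[[0,0,0,0,0,-0.01,-1],[0,0,0,0,0,-0.03,-1],[0,0,0,0,0,-0.07,-1],[0,0,0,0,0,-0.13,-1],[0,0,0,0,0,-0.2,-1],[0,0,0,0,0,-0.27,-1],[0,0,0,0,0,-0.3,-1],[0,0,0,0,0,-0.3,-1]]]'

```text
time: 24.6
tool_pos: [0.4642, 0.1199, 0.1298]
tool_rot: [3.139, -0.001, 1.541]
contact_force: [0.1, -0.2, -1.2]
opening: 0.0555
```

```bash
python3 -c "
from h import *
snap('wrist','w15')
go(.4555,.3656,.128,np.pi/2-.234)"
```

```text
t24.65 pos [0.4636 0.1198 0.1288] rot [ 3.1408e+00 -4.0000e-04  1.5406e+00] F [-0.5  0.  -1.5] op 0.0554 q [0.09 0.37 1.79 0.   0.98 0.12]
ROW [0.0005, -0.0003, 0.1298, 0.8181, -0.0516, 0.0028] dist mm 245.91203617488492
```

View pics/w15.png

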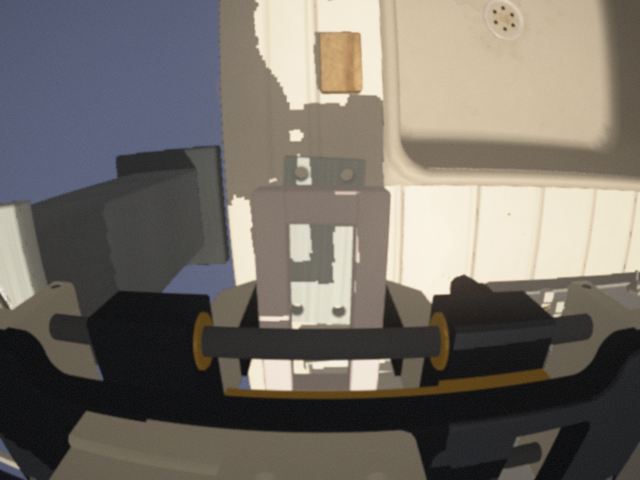

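Frame held; the long plate stays behind on its foot. Carry it part-way and measure the rest on the way.

Call:
arm_command --motion '[[[0,0,0,0.03,0,0,-1],[0,0,0.02,0.1,0,0,-1],[0,0,0.05,0.2,0,0,-1],[0,0,0.08,0.3,-0.02,0,-1],[0,0,0.11,0.4,-0.04,0,-1],[0,0,0.13,0.47,-0.05,0,-1],[0,0,0.13,0.5,-0.05,0,-1],[0,0,0.13,0.5,-0.05,0,-1]]]'

```text
time: 25.45
tool_pos: [0.4526, 0.2711, 0.1277]
tool_rot: [-3.14, 0.001, 1.339]
contact_force: [0.5, -0.5, -0.3]
opening: 0.0553
```

```bash
python3 -c "
from h import *
c=snap('wrist','w16')
go(.4555,.3656,.128,np.pi/2-.234);s=4000
cv2.imwrite('pics/r16.png',rect(c,.38,.53,.27,.45,.006,s))
cv2.imwrite('pics/r16b.png',rect(c,.38,.53,.27,.45,.021,s))"
```

```text
t25.50 pos [0.4527 0.2702 0.1279] rot [-3.1405e+00  8.0000e-04  1.3383e+00] F [ 0.7  0.4 -1.3] op 0.0557 q [ 0.39  0.45  1.66 -0.    1.04  0.63]
ROW [-0.0007, 0.0005, 0.0009, 0.3117, -0.0643, -0.0006] dist mm 95.48921954417392
```

View pics/w16.png

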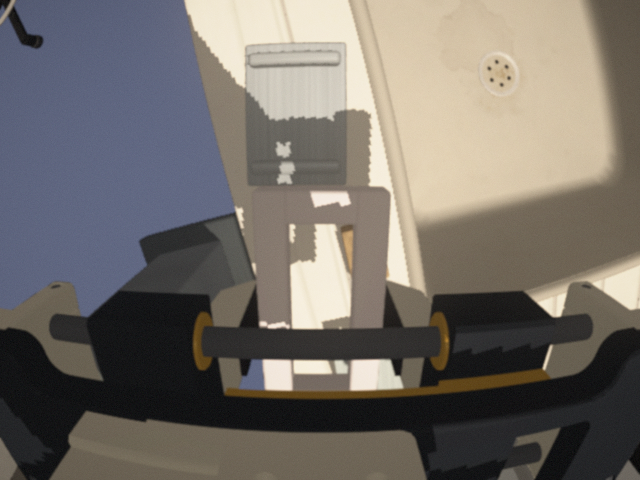

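View pics/r16.png

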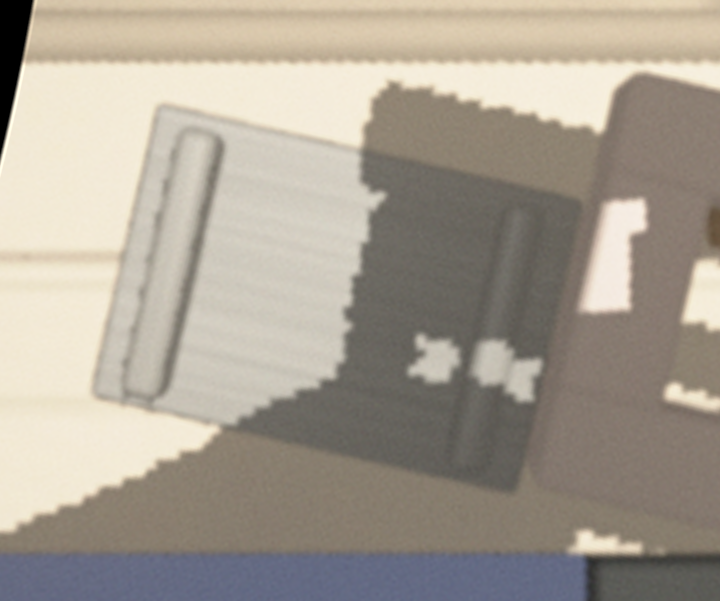

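View pics/r16b.png

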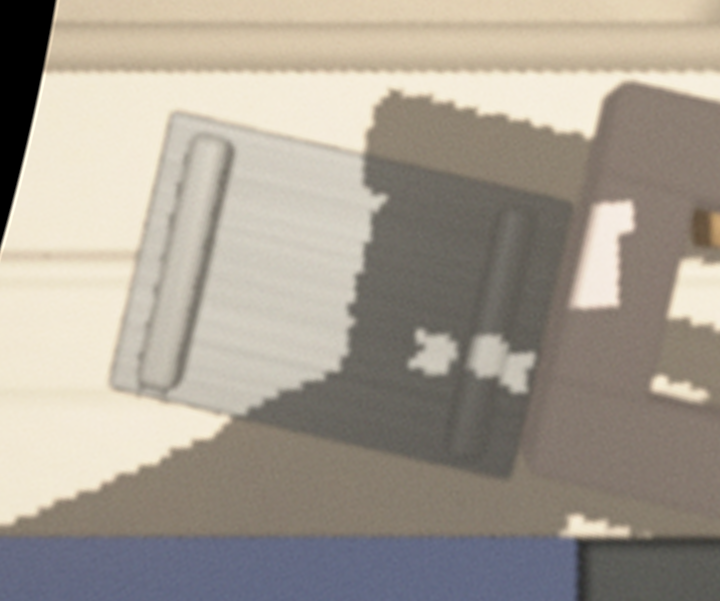

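View pics/r5.png

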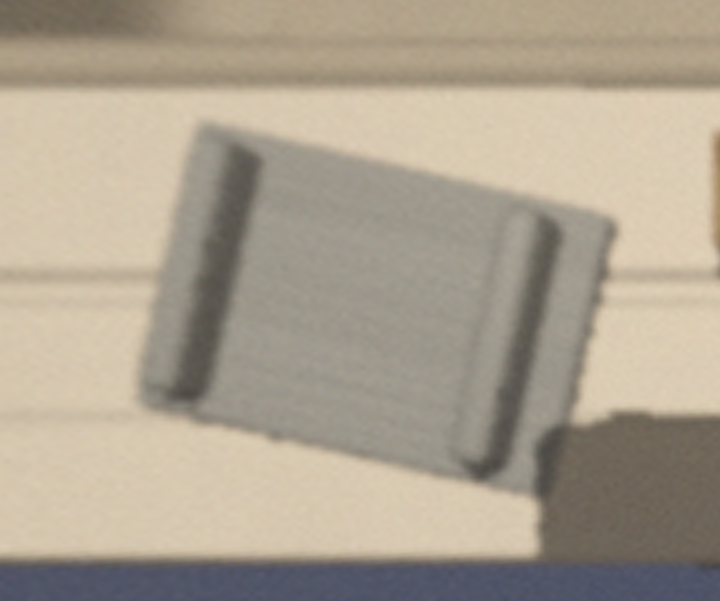

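Rest corners at z=6 mm: (160,104),(95,398),(581,200),(515,493) → centre (0.4554,0.3656), yaw −12.75°, agreeing with the first view. Checking where the frame sits in the hand.

```bash
python3 -c "
from h import *
c=load('w16')
im=c['image'][170:300,235:410,::-1];cv2.imwrite('pics/w16z.png',cv2.resize(im,None,fx=4,fy=4,interpolation=cv2.INTER_CUBIC))"
```

```text
(no output)
```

View pics/w16z.png

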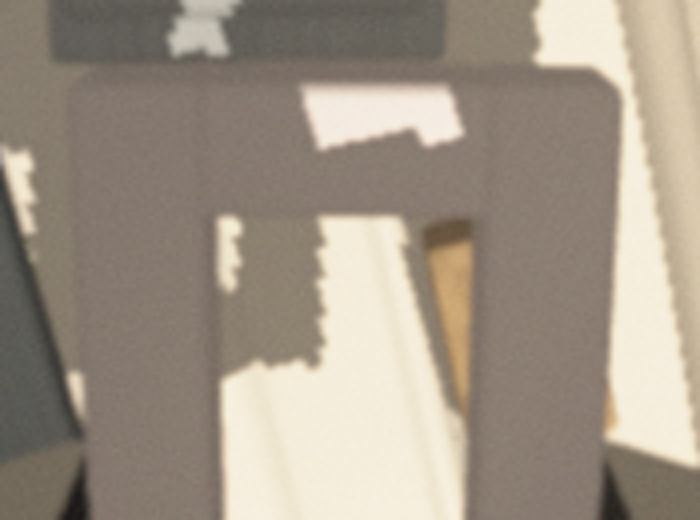

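```bash
python3 -c "
from h import *
c=load('w16')
p=np.array([.4527,.2702]);a=1.3383;z=.1279-.0027+.016
for u,v in [(252.5,191),(390.5,191),(235+345/4,170+84/4),(235+345/4,170+213/4)]:
  d=onz(c,u,v,z,True)[:2]-p; print((d@[np.cos(a),np.sin(a)]*1000).round(1),(d@[np.sin(a),-np.cos(a)]*1000).round(1))
go(.4555,.3656,.06,1.348)
"
```

```text
55.7 -27.5
55.8 27.6
55.5 -0.0
42.4 -0.0
t25.50 pos [0.4527 0.2702 0.1279] rot [-3.1405e+00  8.0000e-04  1.3383e+00] F [ 0.7  0.4 -1.3] op 0.0557 q [ 0.39  0.45  1.66 -0.    1.04  0.63]
ROW [-0.0007, 0.0005, -0.0062, 0.3119, -0.0641, 0.226] dist mm 117.1497914740279
```

Frame centre is at the TCP within 0.4 mm. Move over the rest and down to 60 mm.

Call:
arm_command --motion '[[[0,0,-0.006,0.03,-0.01,0,-1],[0,0,-0.006,0.1,-0.02,0,-1],[0,0,-0.006,0.18,-0.04,0,-1],[0,0,-0.006,0.25,-0.05,0.02,-1],[0,0,-0.006,0.3,-0.064,0.06,-1],[0,0,-0.006,0.313,-0.064,0.12,-1],[0,0,-0.006,0.313,-0.064,0.18,-1],[0,0,-0.006,0.313,-0.064,0.21,-1]]]'

```text
time: 26.3
tool_pos: [0.4552, 0.3651, 0.0633]
tool_rot: [-3.139, 0.002, 1.346]
contact_force: [-0.4, -0.3, -0.7]
opening: 0.0559
```

Call:
arm_command --motion '[[[0,0,0,0,0,0,-1],[0,0,0,0,0,0,-1]]]'

```text
time: 26.5
tool_pos: [0.4565, 0.3658, 0.0659]
tool_rot: [3.142, -0.0, 1.345]
contact_force: [0.4, 0.8, -0.8]
opening: 0.0558
```

```bash
python3 -c "
from h import *
c=snap('wrist','w17')
go(.4555,.366,.026,1.348)
"
```

```text
t26.55 pos [0.4568 0.366  0.0664] rot [ 3.1408e+00 -1.1000e-03  1.3454e+00] F [ 0.2  0.3 -1. ] op 0.0557 q [0.54 0.62 1.55 0.   0.97 0.77]
ROW [0.0005, -0.0007, -0.0017, -0.0011, -0.0043, 0.1347] dist mm 40.42021839797738
```

View pics/w17.png

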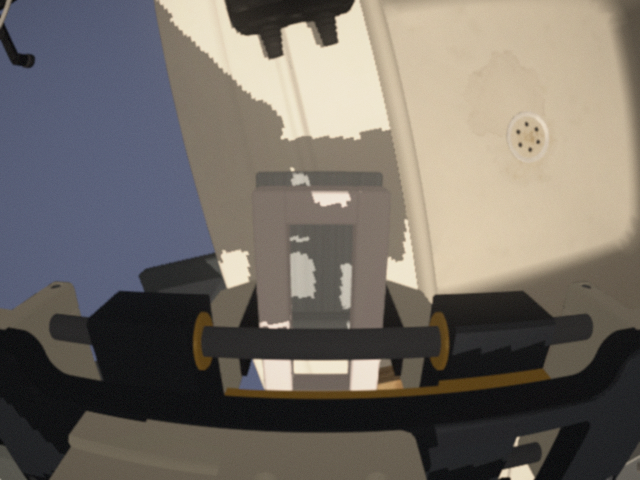

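Frame aligned over the rest (end rows parallel at 172–190). Lowering.

Call:
arm_command --motion '[[[0,0,-0.002,-0.001,-0.004,0.02,-1],[0,0,-0.002,-0.001,-0.004,0.06,-1],[0,0,-0.002,-0.001,-0.004,0.1,-1],[0,0,-0.002,-0.001,-0.004,0.125,-1],[0,0,-0.002,-0.001,-0.004,0.132,-1],[0,0,-0.002,-0.001,-0.004,0.134,-1],[0,0,-0.002,-0.001,-0.004,0.134,-1]]]'

```text
time: 27.25
tool_pos: [0.4551, 0.3661, 0.0256]
tool_rot: [3.141, -0.001, 1.349]
contact_force: [-0.2, -0.4, -0.9]
opening: 0.0559
```

Call:
arm_command --motion '[[[0,0,0,0,0,0.003,-1],[0,0,0,0,0,0.007,-1],[0,0,0,0,0,0.007,-1]]]'

```text
time: 27.55
tool_pos: [0.4552, 0.3661, 0.0237]
tool_rot: [3.141, -0.001, 1.349]
contact_force: [0.0, 0.6, 0.8]
opening: 0.0554
```

```bash
python3 -c "
from h import *
go(.4555,.366,.024,1.348)
"
```

```text
t27.55 pos [0.4552 0.3661 0.0237] rot [ 3.1411e+00 -9.0000e-04  1.3490e+00] F [0.  0.6 0.8] op 0.0554 q [0.55 0.67 1.59 0.   0.88 0.77]
ROW [0.0003, -0.0005, 0.0007, -0.0002, 0.001, -0.001] dist mm 0.4293910246908701
```

Touching at the expected height (23.7 mm). Release and rise.

Call:
arm_command --motion '[[[0,0,0,0,0,0.001,-1],[0,0,0,0,0,0.001,1],[0,0,0,0,0,0.001,1],[0,0,0,0,0,0.001,1],[0,0,0,0,0,0,1],[0,0,0,0,0,0,1],[0,0,0,0,0,-0.02,1],[0,0,0,0,0,-0.08,1]]]'

```text
time: 28.35
tool_pos: [0.454, 0.3653, 0.0464]
tool_rot: [-3.139, 0.002, 1.349]
contact_force: [-0.3, 0.0, 0.1]
opening: 0.092
```

Call:
arm_command --motion '[[[0,0,0,0,0,-0.1,1],[0,0,0,0,0,-0.24,1],[0,0,0,-0.05,0,-0.38,1],[0,0,0,-0.12,0,-0.5,1],[0,0,0,-0.15,0,-0.55,1],[0,0,0,-0.15,0,-0.55,1],[0,0,0,-0.15,0,-0.55,1]]]'

```text
time: 29.05
tool_pos: [0.4447, 0.322, 0.2113]
tool_rot: [-3.14, 0.0, 1.349]
contact_force: [0.0, 0.1, 0.1]
opening: 0.0916
```

```bash
python3 -c "
from h import *
import h
c=snap('wrist','w18')
h.JO=np.array([.4554,.3656]);h.JA=-.2225
cv2.imwrite('pics/f18.png',grid(rectj(c,-50,50,-80,80,.037,4500),50,80,4.5,10))
go(.456,.10,.22,1.53)
"
```

```text
t29.10 pos [0.4445 0.3221 0.2106] rot [-3.1392e+00  1.3000e-03  1.3489e+00] F [-0.2 -0.4 -0.4] op 0.0917 q [0.49 0.4  1.48 0.   1.26 0.71]
ROW [-0.0016, 0.0007, -0.1153, -0.7136, 0.2003, -0.031] dist mm 222.55925538439692
```

View pics/f18.png

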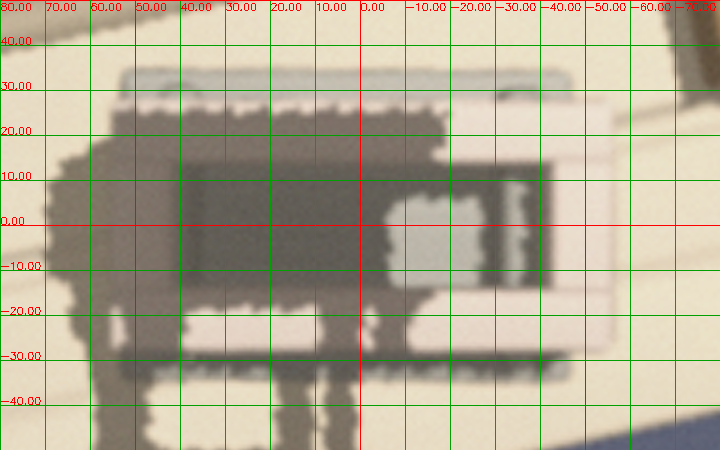

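Frame spans ±56 × ±28 mm about the rest's centre: well centred. Back for the long plate.

Call:
arm_command --motion '[[[0,0,-0.02,-0.08,0.02,-0.03,1],[0,0,-0.05,-0.22,0.06,-0.05,1],[0,0,-0.09,-0.37,0.1,-0.1,1],[0,0,-0.115,-0.51,0.14,-0.13,1],[0,0,-0.115,-0.64,0.18,-0.13,1],[0,0,-0.115,-0.71,0.2,-0.13,1],[0,0,-0.115,-0.71,0.2,-0.13,1],[0,0,-0.115,-0.71,0.2,-0.13,1]]]'

```text
time: 29.9
tool_pos: [0.4565, 0.1014, 0.2498]
tool_rot: [-3.139, -0.001, 1.529]
contact_force: [-0.4, -0.4, -0.2]
opening: 0.0915
```

```bash
python3 -c "
from h import *
c=snap('wrist','w19')
go(.464,.12,.06,1.53);s=4500
cv2.imwrite('pics/r19.png',rect(c,.41,.52,.04,.20,.036,s))"
```

```text
t29.95 pos [0.4565 0.1019 0.2501] rot [-3.1392e+00 -6.0000e-04  1.5299e+00] F [-0.1 -0.   0.5] op 0.0916 q [0.05 0.22 1.63 0.   1.3  0.1 ]
ROW [-0.0015, -0.0004, -0.0001, 0.061, 0.0239, 0.6337] dist mm 191.11980136000196
```

View pics/r19.png

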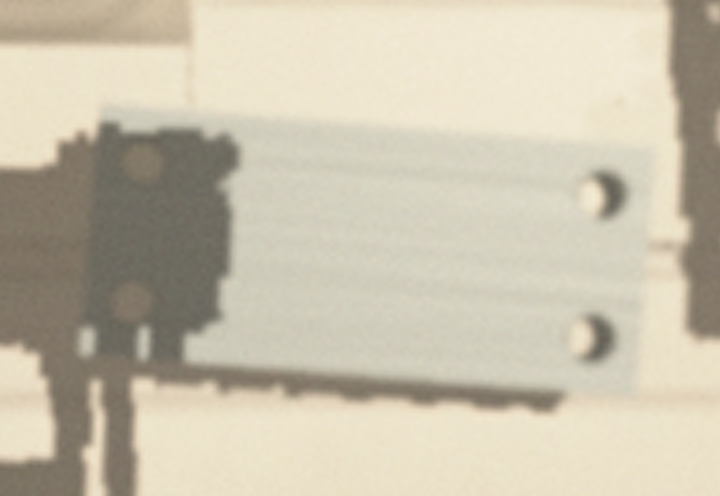

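Long plate: hole centres (142,161),(132,301),(603,195),(591,337) → centre (0.4647,0.1183), −4.35°.

```bash
python3 -c "
from h import *
go(.4647,.1183,.062,1.495)"
```

```text
t29.95 pos [0.4565 0.1019 0.2501] rot [-3.1392e+00 -6.0000e-04  1.5299e+00] F [-0.1 -0.   0.5] op 0.0916 q [0.05 0.22 1.63 0.   1.3  0.1 ]
ROW [-0.0015, -0.0004, 0.0222, 0.0555, 0.0265, 0.627] dist mm 189.00399638616238
```

Call:
arm_command --motion '[[[-0.001,0,0.022,0.03,0.015,0.05,1],[-0.001,0,0.022,0.055,0.025,0.17,1],[-0.001,0,0.022,0.055,0.025,0.31,1],[-0.001,0,0.022,0.055,0.025,0.45,1],[-0.001,0,0.022,0.055,0.025,0.56,1],[-0.001,0,0.022,0.055,0.025,0.62,1],[-0.001,0,0.022,0.055,0.025,0.62,1],[-0.001,0,0.022,0.055,0.025,0.62,1]]]'

```text
time: 30.75
tool_pos: [0.4649, 0.1183, 0.0653]
tool_rot: [3.141, -0.0, 1.497]
contact_force: [-0.1, 0.0, 0.3]
opening: 0.0919
```

```bash
python3 -c "
from h import *
c=snap('wrist','w20')
go(.4647,.1183,.0225,1.495)"
```

```text
t30.80 pos [0.4655 0.1181 0.066 ] rot [ 3.1389e+00 -7.0000e-04  1.4963e+00] F [-0.4  0.2 -0.2] op 0.0921 q [0.09 0.46 1.85 0.   0.82 0.16]
ROW [0.0017, -0.0004, 0.0008, 0.0002, -0.0031, 0.1449] dist mm 43.49215072036584
```

View pics/w20.png

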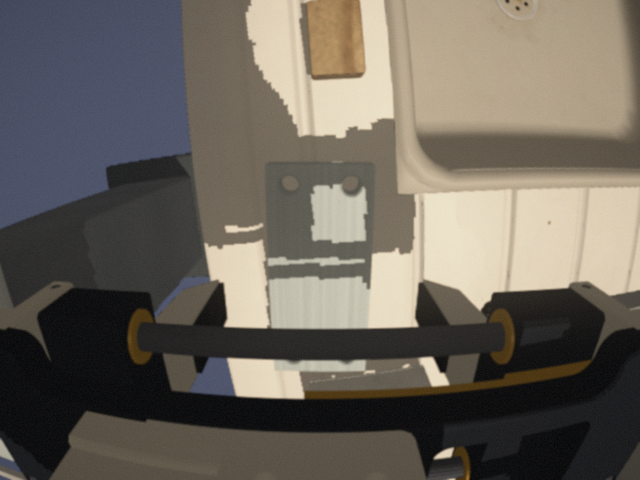

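Plate (267–373 px) centred between the fingers. Down and grip.

Call:
arm_command --motion '[[[0.001,0,0,0,-0.002,0.04,1],[0.001,0,0,0,-0.002,0.09,1],[0.001,0,0,0,-0.002,0.13,1],[0.001,0,0,0,-0.002,0.141,1],[0.001,0,0,0,-0.002,0.141,1],[0.001,0,0,0,-0.002,0.141,1]]]'

```text
time: 31.4
tool_pos: [0.4647, 0.1173, 0.0233]
tool_rot: [3.141, -0.0, 1.495]
contact_force: [0.1, 0.9, 0.4]
opening: 0.0918
```

Call:
arm_command --motion '[[[0,0,0,0,0,0,-1],[0,0,0,0,0,0,-1],[0,0,0,0,0,0,-1],[0,0,0,0,0,0,-1],[0,0,0,0,0,0,-1],[0,0,0,0,0,0,-1],[0,0,0,0,0,0,-1],[0,0,0,0,0,0,-1]]]' --grip_force 40

```text
time: 32.2
tool_pos: [0.4645, 0.1173, 0.0231]
tool_rot: [3.141, -0.0, 1.495]
contact_force: [-0.6, -0.5, 1.6]
opening: 0.0554
```

```bash
python3 -c "
from h import *
go(.4647,.1183,.1,1.495)"
```

```text
t32.20 pos [0.4645 0.1173 0.0231] rot [ 3.1414e+00 -3.0000e-04  1.4951e+00] F [-0.6 -0.5  1.6] op 0.0554 q [0.09 0.54 1.89 0.   0.72 0.16]
ROW [0.0001, -0.0002, 0.0001, 0.0034, 0.0006, -0.2563] dist mm 76.90467335190743
```

Call:
arm_command --motion '[[[0,0,0,0,0,-0.01,-1],[0,0,0,0,0,-0.04,-1],[0,0,0,0,0,-0.1,-1],[0,0,0,0,0,-0.18,-1],[0,0,0,0,0,-0.26,-1],[0,0,0,0,0,-0.32,-1],[0,0,0,0,0,-0.34,-1],[0,0,0,0,0,-0.34,-1]]]'

```text
time: 33.0
tool_pos: [0.4647, 0.1173, 0.1258]
tool_rot: [3.14, -0.001, 1.495]
contact_force: [-0.5, 0.5, -3.9]
opening: 0.0558
```

```bash
python3 -c "
from h import *
go(.453,-.168,.128,1.498)
c=snap('wrist','w21')
im=c['image'][150:300,235:410,::-1];cv2.imwrite('pics/w21z.png',cv2.resize(im,None,fx=3.8,fy=3.8,interpolation=cv2.INTER_CUBIC))"
```

```text
t33.00 pos [0.4647 0.1173 0.1258] rot [ 3.1399e+00 -6.0000e-04  1.4951e+00] F [-0.5  0.5 -3.9] op 0.0558 q [0.09 0.37 1.79 0.   0.98 0.16]
ROW [0.0011, -0.0004, -0.0019, -0.9513, 0.0331, -0.0079] dist mm 285.5645386568898
```

View pics/w21z.png

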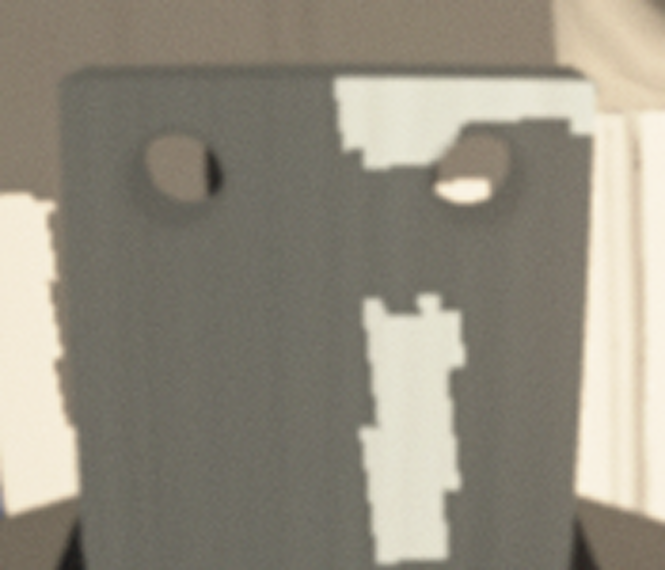

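Held square (end edge at row ~170). Carry across.

Call:
arm_command --motion '[[[0,0,0,-0.04,0,0,-1],[0,0,0,-0.13,0.01,0,-1],[0,0,0,-0.26,0.02,0,-1],[0,0,0,-0.4,0.02,0,-1],[0,0,0,-0.54,0.02,0,-1],[0,0,0,-0.68,0.02,0,-1],[0,0,0,-0.82,0.03,0,-1],[0,0,0,-0.96,0.04,0,-1]]]'

```text
time: 33.85
tool_pos: [0.4532, -0.1729, 0.1239]
tool_rot: [-3.14, -0.001, 1.495]
contact_force: [-0.0, 0.5, -2.0]
opening: 0.0553
```

```bash
python3 -c "
from h import *
c=load('w21');p=np.array([.4647,.1173]);a=1.4951
for u,v in [(235+330/3.8,150+77/3.8)]:
  d=onz(c,u,v,.1387,True)[:2]-p; print(d@[np.cos(a),np.sin(a)],d@[np.sin(a),-np.cos(a)])
t=fromjig(-4,-7);print(t)
go(t[0],t[1],.09,1.7902)"
```

```text
0.06290743490396665 0.0005961987058282306
[ 0.4846194  -0.39480277]
t33.85 pos [ 0.4532 -0.1729  0.1239] rot [-3.1396e+00 -1.2000e-03  1.4947e+00] F [-0.   0.5 -2. ] op 0.0553 q [-0.52  0.39  1.78  0.    0.98 -0.45]
ROW [-0.0012, -0.0009, -0.1881, -0.7298, 0.161, 0.1117] dist mm 226.6902763072065
```

Call:
arm_command --motion '[[[0,0,0,-0.14,0,0,-1],[0,0,-0.02,-0.28,0.01,0,-1],[0,0,-0.06,-0.4,0.04,0,-1],[0,0,-0.11,-0.51,0.08,0.02,-1],[0,0,-0.15,-0.61,0.12,0.05,-1],[0,0,-0.18,-0.69,0.15,0.08,-1],[0,0,-0.188,-0.725,0.161,0.1,-1],[0,0,-0.188,-0.729,0.161,0.1,-1]]]'

```text
time: 34.65
tool_pos: [0.4847, -0.393, 0.0924]
tool_rot: [-3.139, -0.004, 1.788]
contact_force: [-0.1, 0.1, -2.6]
opening: 0.0556
```

Call:
arm_command --motion '[[[0,0,0,0,0,0,-1],[0,0,0,0,0,0,-1]]]'

```text
time: 34.85
tool_pos: [0.486, -0.3914, 0.0951]
tool_rot: [-3.142, -0.001, 1.791]
contact_force: [-0.1, 1.1, -2.7]
opening: 0.0557
```

```bash
python3 -c "
from h import *
t=fromjig(-4,-7)
c=snap('wrist','w22')
go(t[0],t[1],.034,1.7902)"; python3 st.py
```

```text
t34.90 pos [ 0.4862 -0.3915  0.0954] rot [ 3.1413e+00 -3.0000e-04  1.7909e+00] F [-0.3  0.2 -2.2] op 0.0556 q [-0.8   0.64  1.4   0.    1.1  -1.02]
ROW [0.0002, -0.0002, 0.0005, -0.0097, -0.0077, 0.2047] dist mm 61.50780225593136
t34.90 [ 0.4862 -0.3915  0.0954] jig [-1.72 -4.11] Fjig -0.3 0.3 -2.2 T [-0.11  0.05  0.02] yaw 1.7909 op 0.0556
```

View pics/w22.png

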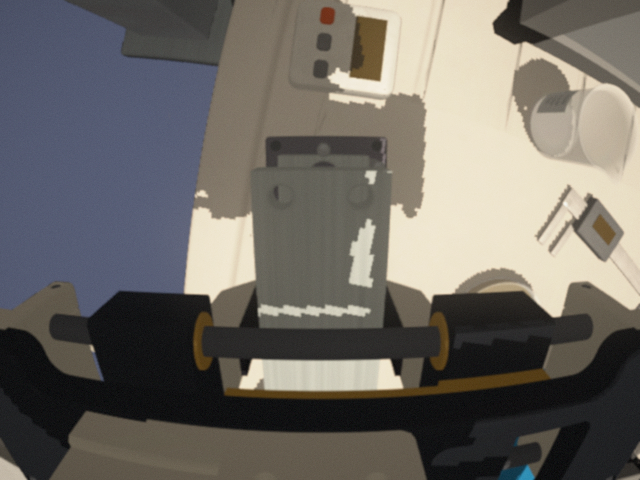

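Plate above the jig, single pin at (323,150) just beyond its end. Lower to just above the short plate, standing off the pins.

Call:
arm_command --motion '[[[0,0,0,-0.008,-0.007,0.03,-1],[0,0,0,-0.008,-0.007,0.09,-1],[0,0,0,-0.008,-0.007,0.15,-1],[0,0,0,-0.008,-0.007,0.19,-1],[0,0,0,-0.008,-0.007,0.205,-1],[0,0,0,-0.008,-0.007,0.208,-1],[0,0,0,-0.008,-0.007,0.208,-1],[0,0,0,-0.008,-0.007,0.208,-1]]]'

```text
time: 35.7
tool_pos: [0.4851, -0.3957, 0.0333]
tool_rot: [3.141, 0.001, 1.79]
contact_force: [0.0, -0.4, -1.4]
opening: 0.0555
```

```bash
python3 st.py
```

```text
t35.70 [ 0.4851 -0.3957  0.0333] jig [-3.74 -7.99] Fjig -0.1 -0.4 -1.4 T [-0.1  -0.01 -0.01] yaw 1.7905 op 0.0555
```

Call:
arm_command --motion '[[[0,0,0,0.002,0,0.004,-1],[0,0,0,0.002,0,0.008,-1],[0,0,0,0.002,0,0.008,-1]]]'

```text
time: 36.0
tool_pos: [0.4845, -0.3946, 0.03]
tool_rot: [3.141, -0.0, 1.79]
contact_force: [-0.7, 0.6, -3.5]
opening: 0.0554
```

```bash
python3 st.py
```

```text
t36.00 [ 0.4845 -0.3946  0.03  ] jig [-4.06 -6.8 ] Fjig -0.5 0.7 -3.5 T [-0.08  0.07  0.02] yaw 1.7904 op 0.0554
```

Hovering about 1 mm above the short plate. Push toward the pair.

Call:
arm_command --motion '[[[0,0,0,0,0.004,0,-1],[0,0,0,0,0.008,0,-1],[0,0,0,0,0.012,0,-1],[0,0,0,0,0.014,0,-1],[0,0,0,0,0.014,0,-1]]]'

```text
time: 36.5
tool_pos: [0.4882, -0.3939, 0.03]
tool_rot: [-3.141, -0.0, 1.791]
contact_force: [-3.7, -1.8, -1.6]
opening: 0.0555
```

```bash
python3 st.py
```

```text
t36.50 [ 0.4882 -0.3939  0.03  ] jig [-0.27 -6.94] Fjig -4.0 -1.0 -1.6 T [-0.35  0.51  0.15] yaw 1.7907 op 0.0555
```

Call:
arm_command --motion '[[[0,0,0,0,0.003,0,-1],[0,0,0,0,0.004,0,-1],[0,0,0,0.004,0.004,0,-1],[0,0,0,0.008,0.004,0,-1],[0,0,0,0.012,0.004,0,-1],[0,0,0,0.012,0.004,0,-1]]]'

```text
time: 37.1
tool_pos: [0.4879, -0.3917, 0.0302]
tool_rot: [-3.14, 0.002, 1.79]
contact_force: [-6.1, -6.6, -1.7]
opening: 0.0555
```

```bash
python3 st.py
```

```text
t37.10 [ 0.4879 -0.3917  0.0302] jig [-0.16 -4.72] Fjig -7.4 -5.1 -1.7 T [-1.16  1.18  0.19] yaw 1.7904 op 0.0555
```

Call:
arm_command --motion '[[[0,0,0,0.003,0,0,-1],[0,0,0,0.006,0,0,-1],[0,0,0,0.007,0,0,-1],[0,0,0,0.007,0,0,-1]]]'

```text
time: 37.5
tool_pos: [0.4875, -0.3901, 0.0302]
tool_rot: [-3.14, 0.002, 1.79]
contact_force: [-6.4, -8.6, -3.7]
opening: 0.0556
```

```bash
python3 st.py
```

```text
t37.50 [ 0.4875 -0.3901  0.0302] jig [-0.17 -3.03] Fjig -8.2 -7.0 -3.7 T [-1.41  1.16  0.22] yaw 1.7905 op 0.0556
```

Call:
arm_command --motion '[[[0,0,0,0.003,0,0,-1],[0,0,0,0.005,0,0,-1],[0,0,0,0.005,0,0,-1]]]'

```text
time: 37.8
tool_pos: [0.4875, -0.39, 0.0305]
tool_rot: [-3.141, 0.005, 1.79]
contact_force: [-6.7, -12.2, -5.5]
opening: 0.0556
```

```bash
python3 st.py;python3 -c "
from h import *
c=snap('wrist','w23')
im=c['image'][120:270,225:425,::-1];cv2.imwrite('pics/w23z.png',cv2.resize(im,None,fx=3.8,fy=3.8,interpolation=cv2.INTER_CUBIC))"
```

```text
t37.80 [ 0.4875 -0.39    0.0305] jig [-0.13 -2.93] Fjig -9.2 -10.5 -5.5 T [-2.12  1.13  0.21] yaw 1.7904 op 0.0556
```

View pics/w23z.png

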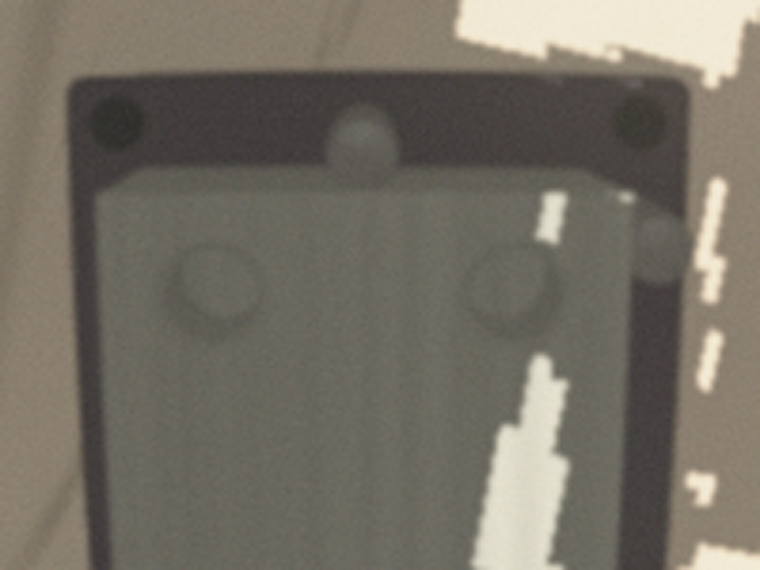

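On the single pin (y=−2.93 as predicted, force rising). Lower onto the short plate.

Call:
arm_command --motion '[[[0,0,0,0,0,0.003,-1],[0,0,0,0,0,0.006,-1],[0,0,0,0,0,0.006,-1]]]'

```text
time: 38.15
tool_pos: [0.4875, -0.3901, 0.0296]
tool_rot: [-3.141, 0.005, 1.79]
contact_force: [-7.4, -11.0, 1.4]
opening: 0.0555
```

```bash
python3 st.py
```

```text
t38.15 [ 0.4875 -0.3901  0.0296] jig [-0.14 -3.02] Fjig -9.7 -9.1 1.4 T [-1.72  1.39  0.25] yaw 1.7903 op 0.0555
```

Call:
arm_command --motion '[[[0,0,0,0,0,0.002,-1],[0,0,0,0,0,0.003,-1],[0,0,0,0,0,0.003,-1]]]'

```text
time: 38.45
tool_pos: [0.4875, -0.3901, 0.0294]
tool_rot: [-3.141, 0.006, 1.79]
contact_force: [-8.6, -10.3, 6.6]
opening: 0.0558
```

```bash
python3 st.py
```

```text
t38.45 [ 0.4875 -0.3901  0.0294] jig [-0.12 -3.04] Fjig -10.6 -8.2 6.6 T [-1.46  1.58  0.29] yaw 1.7903 op 0.0558
```

Resting on the short plate, held against all pins. Release.

Call:
arm_command --motion '[[[0,0,0,0,0,0,1],[0,0,0,0,0,-0.003,1],[0,0,0,0,0,-0.003,1],[0,0,0,0,0,-0.003,1],[0,0,0,0,0,-0.003,1],[0,0,0,0,0,-0.003,1],[0,0,0,0,0,-0.02,1],[0,0,0,0,0,-0.08,1]]]'

```text
time: 39.25
tool_pos: [0.4874, -0.3855, 0.05]
tool_rot: [-3.14, -0.004, 1.79]
contact_force: [-0.8, -0.3, -0.6]
opening: 0.0915
```

Call:
arm_command --motion '[[[0,0,0,0,0,-0.1,1],[0,0,0,0,0,-0.24,1],[0,0,0,-0.05,-0.05,-0.38,1],[0,0,0,-0.1,-0.1,-0.5,1],[0,0,0,-0.1,-0.1,-0.52,1],[0,0,0,-0.1,-0.1,-0.52,1],[0,0,0,-0.1,-0.1,-0.52,1]]]'

```text
time: 39.95
tool_pos: [0.4653, -0.4213, 0.2059]
tool_rot: [-3.141, -0.003, 1.791]
contact_force: [0.0, -0.4, -0.5]
opening: 0.0916
```

```bash
python3 st.py;python3 -c "
from h import *
c=snap('wrist','w24')
cv2.imwrite('pics/j24.png',grid(rectj(c,-50,50,-80,80,.042,4500),50,80,4.5,10))
cv2.imwrite('pics/j24b.png',rectj(c,-50,50,-80,80,.042,4500))
snap('scene','s24');snap('top','t24')"
```

```text
t39.95 [ 0.4653 -0.4213  0.2059] jig [-28.68 -28.68] Fjig -0.0 -0.4 -0.5 T [-0.09  0.01  0.06] yaw 1.7907 op 0.0916
```

View pics/j24.png

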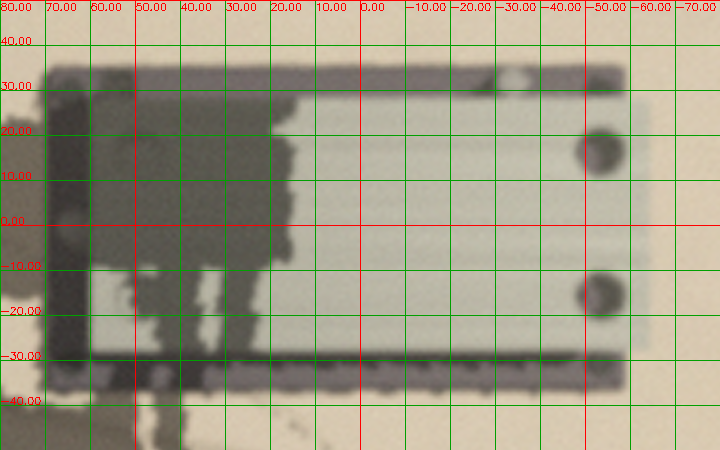

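View pics/w24.png

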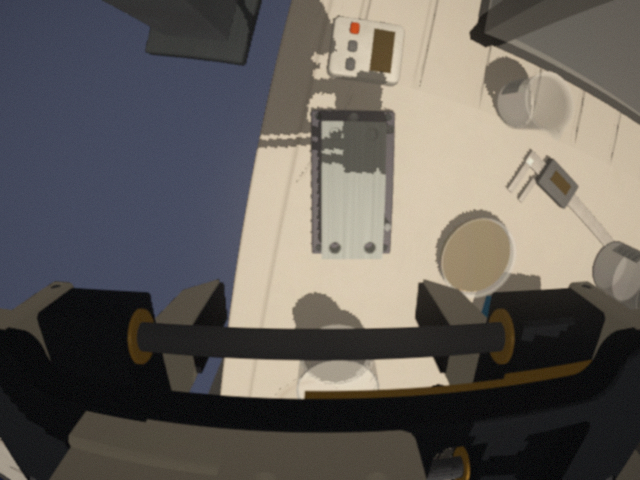

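View pics/t24.png

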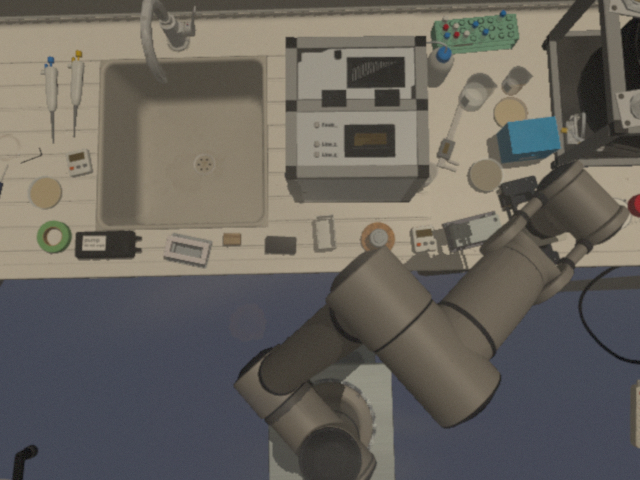

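Long plate spans y −64…60, x −28…28 in jig coordinates: squared. One more look from the robot's side at the faces of both plates to confirm that the short one did not shift.

```bash
python3 -c "
from h import *
go(.44,-.40,.16,np.pi+.0)"
```

```text
t40.10 pos [ 0.4654 -0.4213  0.2055] rot [-3.1403 -0.0033  1.7912] F [ 0.2 -0.4 -1. ] op 0.0915 q [-0.86  0.55  1.25  0.    1.35 -1.08]
ROW [0.0007, -0.0023, -0.8597, 0.0873, -0.0669, 0.1521] dist mm 56.30305959164811
```

Call:
arm_command --motion '[[[0,0,-0.09,0.08,-0.06,0,1],[0,0,-0.18,0.08,-0.06,0,1],[0,0,-0.27,0.08,-0.06,0,1],[0,0,-0.36,0.08,-0.06,0,1],[0,0,-0.45,0.08,-0.06,0,1],[0,0,-0.54,0.08,-0.06,0,1],[0,0,-0.63,0.08,-0.06,0,1],[0,0,-0.72,0.08,-0.06,0,1]]]'

```text
time: 40.9
tool_pos: [0.4427, -0.4021, 0.2061]
tool_rot: [3.14, -0.002, 2.928]
contact_force: [-0.6, 0.1, 0.2]
opening: 0.0918
```

Call:
arm_command --motion '[[[0,0,-0.05,0,0,0.05,1],[0,0,-0.05,0,0,0.1,1],[0,0,-0.05,0,0,0.15,1],[0,0,-0.05,0,0,0.15,1]]]'

```text
time: 41.3
tool_pos: [0.4418, -0.4012, 0.1592]
tool_rot: [3.137, -0.005, 3.001]
contact_force: [-0.2, 1.1, -0.7]
opening: 0.0916
```

```bash
python3 st.py;python3 -c "
from h import *
c=snap('wrist','w25')"
```

```text
t41.30 [ 0.4418 -0.4012  0.1592] jig [-47.15  -3.9 ] Fjig 0.1 1.1 -0.7 T [-0.04  0.02  0.01] yaw 3.0005 op 0.0916
```

View pics/w25.png

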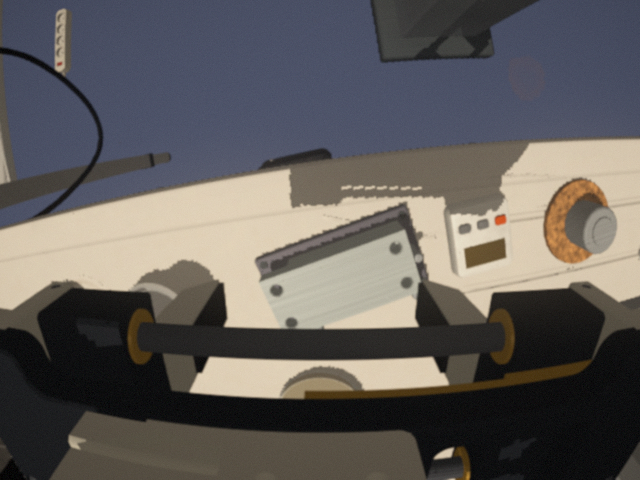

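```bash
python3 -c "
from h import *
c=load('w25')
im=c['image'][190:300,240:440,::-1].astype(float)
im=np.clip((im/255)**.6*255,0,255).astype(np.uint8)
cv2.imwrite('pics/w25z.png',cv2.resize(im,None,fx=4,fy=4,interpolation=cv2.INTER_CUBIC))
for q in [(28,60,.042),(-28,60,.042),(-28,-64,.042),(-28,60,.026),(-28,-40,.026),(-28,60,.01),(-28,-40,.01)]:
  p=fromjig(*q[:2]);u,v=proj(c,[*p,q[2]],True);print(q,round((u-240)*4),round((v-190)*4))
"
```

```text
(28, 60, 0.042) 731 399
(-28, 60, 0.042) 657 155
(-28, -64, 0.042) 73 364
(-28, 60, 0.026) 640 135
(-28, -40, 0.026) 188 299
(-28, 60, 0.01) 625 118
(-28, -40, 0.01) 194 274
```

View pics/w25z.png

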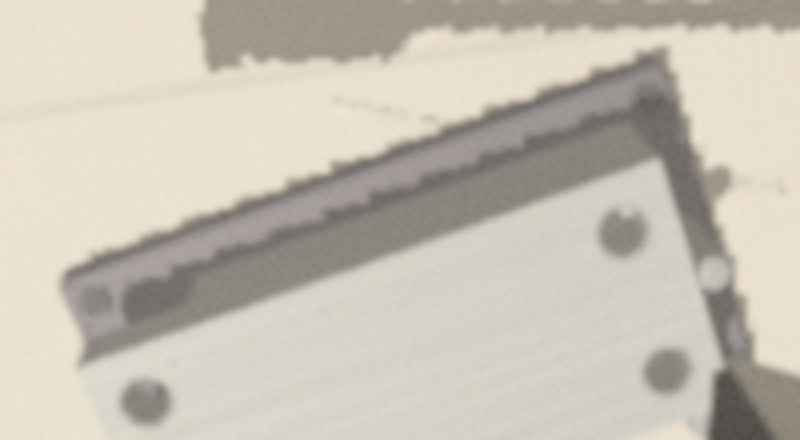

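Both plates' front faces are flush: corners at (657,155), (73,364) and the lower edge near (190,275) match the seated prediction within about 1 mm. Handing in.

```bash
python3 -c "
from cell import robot
print(robot.hand_in())"
```

```text
the job is handed in; nothing more can be done
None
```

I took the pile apart from the top down, put everything where you asked, and handed the job in at about 41 s. No check failed or disagreed by more than about 1 mm.

| Item | Last camera check |
|---|---|
| Weight | Upright on the cork mat, about 1 mm from its centre |
| Short plate | Squared on the jig base, spanning y −40 to 60 mm and x ±28 mm (jig axes) |
| Frame | Centred along the drain rest, spanning ±56 × ±28 mm, set down at the expected height |
| Long plate | On top of the short plate, squared, spanning y −64 to 60 mm and x ±28 mm (jig axes) |

- **Plates:** I pressed each plate against the pin pair and then the single pin until the force reached about 10 N, then lowered and released it. After the long plate was on, a look from the robot's side showed the short one had not shifted.
- **Bystanders:** the timer, small tray and wooden block were not touched, and look unmoved in the last top view.
- **Forces:** the readings after each move stayed under about 15 N.

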